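Change the boot dryer's filter cartridges and start it

ROBOT

A 7-joint arm with a two-finger parallel gripper is mounted at the origin on the work surface. World frame = base frame: x ahead of the robot, y to its left, z up, the work surface at z = 0. Lengths are in m, angles in rad, forces in N, time in s.
With the tool pointing down it reaches from about 0.4 to 0.85 m from the base axis. Payload 4.5 kg.
Tool frame: the origin (TCP) lies on the centre line of the jaws, within the pads' length; the fingertips stand 25 mm ahead of it and the grasp point (between the pads) lies 6 mm ahead of it; z points along the fingers, y is the direction in which the jaws open and shut (so a half turn about z gives the same grasp; the last joint's range is limited). The gripper opens to 88 mm and grips with 3 to 60 N. Pads are 18 mm wide; open, the fingers measure 123 mm over their backs; the gripper's body (75 mm by 187 mm) begins 45 mm behind the grasp point.
Start: joints at [1.257, 0.689, -0.195, 1.565, 0.157, 0.902, -0.215], TCP at [0.213, -0.588, 0.264] pointing down, gripper open.
Joint ranges: [-3.01, 3.01], [-0.46, 2.08], [-1.47, 1.51], [0.13, 2.56], [-1, 4.14], [0.04, 2.09], [-2.66, 2.66]. Speed limits (rad/s): [2.57, 2.57, 3.14, 3.14, 3.14, 3.14, 3.14].

INTERFACE

Orientations are given as a unit quaternion [x, y, z, w].
In Python, from plant import r, eyes gives the robot as it stands.
- The arm moves only by the tool servo_tool, never from a script. Its argument "deltas" is a list of rows, each an object of numbers: "dx", "dy", "dz": the shift along the tool's x, y, z in units of 60 mm (1.0 is 60 mm); "ax", "ay", "az": the turn, a rotation vector about the tool's x, y, z in units of 6 degrees (1.0 is 6 degrees); "hand": the finger opening in mm, from 0 to 88.1. A call has 1 to 10 rows; each row is the pose to reach, as a shift and turn from the pose commanded when the call began, along the tool's axes at that moment; what a row does not reach only later rows make up. A row lasts 1/8 s, in which the tool goes at most 62.5 mm and 10.7 degrees, less where a joint would pass 70% of its speed; a pose out of reach is approached as far as the arm can. A call with a gripper value outside its range is refused whole. The fingers move at their own pace and stop on an object; "newtons" is the grip in N (left out, the last holds). Time passes only in rows, so rows that repeat a pose let the fingers close. It gives the time, the measured TCP pose, the force and the opening at its end, in the units of the state.
- r.get_state(): the state, without advancing time (a new reading comes with each control period).
- eyes.snapshot(name): name is "scene" or "top" or "wrist"; returns (picture, depth): 480x640x3 uint8, red, green, blue; 480x640 float32, m along the optical axis (not along the pixel's ray), 0 where there is no reading.
- eyes.camera_model(name): a dict with "fx", "fy", "cx", "cy" (pixels), "pose" (4x4, takes a point from camera to world coordinates). Camera axes: x right, y up, looking along -z (the intrinsics and any distortion apply to the point x, -y, -z); pixel columns grow to the right and rows downward; lengths in m; the calibration is good to about 2 mm. The wrist camera is an equidistant fisheye: a pixel r from the principal point sees the ray r / f radians off the axis. A picture is of the moment at which its call begins: read the wrist's pose just before it. camera_model takes no time and is no camera call; for the wrist camera it gives the pose at the moment of the call.
- r.finish_job(): hands the job in, once; it reports no verdict.
The state is a dict: "clock": time; "q": joint angles; "qd": joint speeds; "joint_torque": joint torques, N m; "tool_pos": TCP position; "eef_rot": TCP orientation; "contact_force": force on the tool from outside, world axes, zero at the start; "moment": the same for the moment, N m; "opening": opening from 0.0 (shut) to 1.0 (fully open).
Only numpy, scipy, OpenCV 4.12 (cv2) and the standard library are available. Lean on these libraries where they do the work, as an engineer would, in place of code of your own. Each camera call takes 0.05 s, during which the arm holds its last target.

TASK

Change the boot dryer's filters: unhook every spent cartridge that sits in its bays and lay it flat in the white tray, and fit every fresh cartridge from the ledge into a bay, one to a bay, by hooking its tongue under the lip and swinging the other end down until it lies flat and fully home. Then start the dryer on the control box by pressing its keys fully down and letting them up, one at a time: first the round key, then the square one, then the bar. Leave the other things on the ledge where they are.

Things in the scene. Friction and masses are not known exactly. Their poses are not given: they have to be found in the camera images.
- dryer: grey boot dryer, fixed; origin on the ledge under the middle bay; x away from the robot. Base 145 (x) x 234 (y) x 30 mm; on it 3 bays side by side along y, 76 mm apart, each 133 (x) x 70 mm inside; far and parting walls 10 mm high. At -x a wall with a lip 4 thick, overhanging 12 mm, 14 mm free height under it. Blower end y 117 to 162, 50 high, with stubs to 90 mm.
- cartridge_a: fresh black filter cartridge, slotted, 160 g; may be absent. Panel 110 x 64 x 12 mm (own x, y, z); flush with its underside a tongue 18 long, 50 wide, 5 thick sticks out to -x (whole: x -73 to +55 mm). Across the panel's middle stands a grip rib 14 thick (x), 44 wide (y), from 12 to 44 mm above the underside: pinch it across x. Origin: underside, below the rib's middle; z up. Starts flat on the ledge.
- cartridge_b: fresh black filter cartridge, slotted, 160 g; may be absent. Panel 110 x 64 x 12 mm (own x, y, z); flush with its underside a tongue 18 long, 50 wide, 5 thick sticks out to -x (whole: x -73 to +55 mm). Across the panel's middle stands a grip rib 14 thick (x), 44 wide (y), from 12 to 44 mm above the underside: pinch it across x. Origin: underside, below the rib's middle; z up. Starts flat on the ledge.
- cartridge_c: fresh black filter cartridge, slotted, 160 g; may be absent. Panel 110 x 64 x 12 mm (own x, y, z); flush with its underside a tongue 18 long, 50 wide, 5 thick sticks out to -x (whole: x -73 to +55 mm). Across the panel's middle stands a grip rib 14 thick (x), 44 wide (y), from 12 to 44 mm above the underside: pinch it across x. Origin: underside, below the rib's middle; z up. Starts flat on the ledge.
- spent_1: spent filter cartridge, 180 g; may be absent. Same sizes, tongue, origin and axes as the fresh ones, but its grip rib is only 24 mm wide (y) and its panel has round dots instead of slots. Starts hooked home in a bay of the dryer (spent_1 in bay1, and so on); comes out by the reverse of fitting: far end up about 0.3 rad, then draw the tongue out from under the lip.
- spent_2: spent filter cartridge, 180 g; may be absent. Same sizes, tongue, origin and axes as the fresh ones, but its grip rib is only 24 mm wide (y) and its panel has round dots instead of slots. Starts hooked home in a bay of the dryer (spent_1 in bay1, and so on); comes out by the reverse of fitting: far end up about 0.3 rad, then draw the tongue out from under the lip.
- spent_3: spent filter cartridge, 180 g; may be absent. Same sizes, tongue, origin and axes as the fresh ones, but its grip rib is only 24 mm wide (y) and its panel has round dots instead of slots. Starts hooked home in a bay of the dryer (spent_1 in bay1, and so on); comes out by the reverse of fitting: far end up about 0.3 rad, then draw the tongue out from under the lip.
- tray: white open tray fixed on the ledge, 170 (x) x 166 (y) x 24 mm outside, walls 4 mm, floor 4 mm; origin under its middle. Takes two cartridges flat side by side along y, lengthwise along x
- tray_in (a point): centre of the tray's inner floor, 162 (x) x 158 (y) mm, about 4 mm above the ledge; axes as the tray's
- bay1_seat (a point): -y (right) bay: where a cartridge's origin lies when fully home on the bay floor, 30 mm above the ledge; axes as the dryer's and the seated cartridge's, tongue to -x. From here the lip-side wall is at x = -75.5, the lip's edge at -63.5, the far wall at +57.5 mm. To fit: tilt about 0.3 rad, tongue end low, slide the tongue under the lip, swing the other end down inside the far wall.
- bay2_seat (a point): middle bay: where a cartridge's origin lies when fully home on the bay floor, 30 mm above the ledge; axes as the dryer's and the seated cartridge's, tongue to -x. From here the lip-side wall is at x = -75.5, the lip's edge at -63.5, the far wall at +57.5 mm. To fit: tilt about 0.3 rad, tongue end low, slide the tongue under the lip, swing the other end down inside the far wall.
- bay3_seat (a point): +y (left) bay: where a cartridge's origin lies when fully home on the bay floor, 30 mm above the ledge; axes as the dryer's and the seated cartridge's, tongue to -x. From here the lip-side wall is at x = -75.5, the lip's edge at -63.5, the far wall at +57.5 mm. To fit: tilt about 0.3 rad, tongue end low, slide the tongue under the lip, swing the other end down inside the far wall.
- key_round (a joint): spring key of the pod (round, 24 mm across). 0 when up, grows in metres as it is pressed down, 0.008 fully down; about 1.2 N starts it and 4.5 N puts it fully down; springs back by itself. It counts as pressed beyond 0.005, held 0.2 s.
- key_round_top (a point): centre of the top face of the round key; about 38 mm above the ledge when up, 10 mm above the pod. Axes as the pod's: the keys stand in a row along its y, 42 mm apart (round at +y, bar in the middle, square at -y); z up.
- key_square (a joint): spring key of the pod (square, 22 x 22 mm). 0 when up, grows in metres as it is pressed down, 0.008 fully down; about 1.2 N starts it and 4.5 N puts it fully down; springs back by itself. It counts as pressed beyond 0.005, held 0.2 s.
- key_square_top (a point): centre of the top face of the square key; about 38 mm above the ledge when up, 10 mm above the pod. Axes as the pod's: the keys stand in a row along its y, 42 mm apart (round at +y, bar in the middle, square at -y); z up.
- key_bar (a joint): spring key of the pod (narrow bar, 40 mm along the pod's x, 14 mm along y). 0 when up, grows in metres as it is pressed down, 0.008 fully down; about 1.2 N starts it and 4.5 N puts it fully down; springs back by itself. It counts as pressed beyond 0.005, held 0.2 s.
- key_bar_top (a point): centre of the top face of the bar key; about 38 mm above the ledge when up, 10 mm above the pod. Axes as the pod's: the keys stand in a row along its y, 42 mm apart (round at +y, bar in the middle, square at -y); z up.
- pod: grey control box fixed on the ledge, 60 (x) x 128 (y) x 28 mm, carrying the three keys; origin under its middle
- key_bowl: bystander: stainless key bowl, 130 mm wide, 50 mm high; origin under its middle
- glasses_case: bystander: hard grey glasses case 160 x 65 x 47 mm; origin under its middle
- torch: bystander: small red torch 140 mm long, 36 mm thick, lying; origin under its middle
There are look-alikes about, which are no part of the job. Leave any pink look-alike of the cartridge_b alone.

How it is judged:
On the way, in this order (a step that is already met when the one before it is completed fails the run):
1. every spent cartridge lies flat in the tray and every fresh one is fully home in a bay (((x of cartridge_a in the frame of bay1_seat between -0.007 and 0.007 m and y of cartridge_a in the frame of bay1_seat between -0.007 and 0.007 m and z of cartridge_a in the frame of bay1_seat between -0.004 and 0.004 m and angle between cartridge_a's own z axis and vertical below 0.06 rad) or (x of cartridge_a in the frame of bay2_seat between -0.007 and 0.007 m and y of cartridge_a in the frame of bay2_seat between -0.007 and 0.007 m and z of cartridge_a in the frame of bay2_seat between -0.004 and 0.004 m and angle between cartridge_a's own z axis and vertical below 0.06 rad) or (x of cartridge_a in the frame of bay3_seat between -0.007 and 0.007 m and y of cartridge_a in the frame of bay3_seat between -0.007 and 0.007 m and z of cartridge_a in the frame of bay3_seat between -0.004 and 0.004 m and angle between cartridge_a's own z axis and vertical below 0.06 rad)) and ((x of cartridge_b in the frame of bay1_seat between -0.007 and 0.007 m and y of cartridge_b in the frame of bay1_seat between -0.007 and 0.007 m and z of cartridge_b in the frame of bay1_seat between -0.004 and 0.004 m and angle between cartridge_b's own z axis and vertical below 0.06 rad) or (x of cartridge_b in the frame of bay2_seat between -0.007 and 0.007 m and y of cartridge_b in the frame of bay2_seat between -0.007 and 0.007 m and z of cartridge_b in the frame of bay2_seat between -0.004 and 0.004 m and angle between cartridge_b's own z axis and vertical below 0.06 rad) or (x of cartridge_b in the frame of bay3_seat between -0.007 and 0.007 m and y of cartridge_b in the frame of bay3_seat between -0.007 and 0.007 m and z of cartridge_b in the frame of bay3_seat between -0.004 and 0.004 m and angle between cartridge_b's own z axis and vertical below 0.06 rad)) and ((x of cartridge_c in the frame of bay1_seat between -0.007 and 0.007 m and y of cartridge_c in the frame of bay1_seat between -0.007 and 0.007 m and z of cartridge_c in the frame of bay1_seat between -0.004 and 0.004 m and angle between cartridge_c's own z axis and vertical below 0.06 rad) or (x of cartridge_c in the frame of bay2_seat between -0.007 and 0.007 m and y of cartridge_c in the frame of bay2_seat between -0.007 and 0.007 m and z of cartridge_c in the frame of bay2_seat between -0.004 and 0.004 m and angle between cartridge_c's own z axis and vertical below 0.06 rad) or (x of cartridge_c in the frame of bay3_seat between -0.007 and 0.007 m and y of cartridge_c in the frame of bay3_seat between -0.007 and 0.007 m and z of cartridge_c in the frame of bay3_seat between -0.004 and 0.004 m and angle between cartridge_c's own z axis and vertical below 0.06 rad)) and x of spent_1 in the frame of tray_in between -0.08 and 0.08 m and y of spent_1 in the frame of tray_in between -0.078 and 0.078 m and z of spent_1 in the frame of tray_in between -0.006 and 0.006 m and angle between each of spent_1, spent_2, spent_3's own z axis and vertical below 0.1 rad and x of spent_2 in the frame of tray_in between -0.08 and 0.08 m and y of spent_2 in the frame of tray_in between -0.078 and 0.078 m and z of spent_2 in the frame of tray_in between -0.006 and 0.006 m and x of spent_3 in the frame of tray_in between -0.08 and 0.08 m and y of spent_3 in the frame of tray_in between -0.078 and 0.078 m and z of spent_3 in the frame of tray_in between -0.006 and 0.006 m), for 0.3 s.
2. the round key is pressed (value of joint key_round above 0.005 m), for 0.2 s.
3. the square key is pressed (value of joint key_square above 0.005 m), for 0.2 s.
4. the bar key is pressed (value of joint key_bar above 0.005 m), for 0.2 s.
At the end, for the whole second after the job is handed in: Fresh cartridges at rest in bays: origin within 7 mm in x and y and 4 mm in height of a bay's seat point, tilted under 0.06 rad. Spent ones at rest in the tray: origin over the inner floor, within 6 mm of it in height, tilted under 0.1 rad. All keys up (within 2 mm) (all of step 1 and linear speed of each of cartridge_a, cartridge_b, cartridge_c, spent_1, spent_2, spent_3 below 0.02 m/s and value of joint each of key_round, key_square, key_bar below 0.002 m); the robot touches nothing.
It fails at once if two keys are pressed at once (both more than 3 mm down) (value of joint each of key_round, key_square above 0.003 m or value of joint each of key_square, key_bar above 0.003 m or value of joint each of key_round, key_bar above 0.003 m).
It fails at once if the key bowl is shifted by more than 40 mm (distance of key_bowl from where it was at the start of the episode above 0.04 m).
It fails at once if the glasses case is shifted by more than 40 mm (distance of glasses_case from where it was at the start of the episode above 0.04 m).
It fails at once if the torch is shifted by more than 40 mm (distance of torch from where it was at the start of the episode above 0.04 m).
Of cartridge_a, cartridge_b, cartridge_c only 2 to 3 are there at a start; the rules pass over those that are not, and their reading is None.
Of spent_1, spent_2, spent_3 only 1 to 2 are there at a start; the rules pass over those that are not, and their reading is None.
At some moment in a run one of cartridge_a, cartridge_b, cartridge_c may be knocked a few centimetres aside while the robot is not near it.
It also fails if it takes over 210 s, if anything falls off the work surface, if the arm or the gripper's body presses on something with over 40 N, if the wrist force passes 120 N, or if a joint passes its speed limit or range.

## Working session

There is one attempt and no reset: what is moved stays moved. The work goes in short steps, Python scripts to look and compute and a tool call to move; the robot and the scene stay as the last step left them, time stands still between calls to the robot, and variables do not carry over. Pictures are saved under pics/ and viewed, and the job is handed in when it is done.

Besides the shell and the picture viewer there is one more tool, called after "Emit:" as name([rows], argument=value, ...), one row to a line, values as JSON. servo_tool: Moves the arm, as the interface text tells. Its arguments: {"type":"object","properties":{"deltas":{"type":"array","items":{"type":"object","properties":{"dx":{"type":"number"},"dy":{"type":"number"},"dz":{"type":"number"},"ax":{"type":"number"},"ay":{"type":"number"},"az":{"type":"number"},"hand":{"type":"number"}}}},"newtons":{"type":"number"}},"required":["deltas"]}

```bash
ls; mkdir -p pics; python3 - <<'E'
from plant import r, eyes
import cv2, numpy as np
s=r.get_state(); print(s)
for n in ("scene","top"):
    p,d=eyes.snapshot(n); cv2.imwrite(f"pics/{n}0.png",p[:,:,::-1]); np.savez(f"{n}0.npz",p=p,d=d)
    m=eyes.camera_model(n); print(n,m)
E
```

```text
pics
{'clock': 0.0, 'q': array([ 1.25680295,  0.69001461, -0.19452875,  1.5663683 ,  0.15726053,
        0.90248199, -0.21507157]), 'qd': array([-0.00061767, -0.00075914, -0.00026178, -0.00049482,  0.00114307,
        0.00112721,  0.00146112]), 'joint_torque': array([ 3.07451510e-04, -5.27555430e+01, -1.26709610e+00, -1.53427076e+01,
       -5.27381455e-02,  6.49214722e-03,  1.75935111e-04]), 'tool_pos': array([ 0.21278283, -0.58702428,  0.26288478]), 'eef_rot': array([ 9.84908709e-01,  1.73072089e-01, -2.08360723e-04, -9.18762812e-04]), 'contact_force': array([-0.1521924 , -0.05213712, -0.14396736]), 'moment': array([ 0.00211893,  0.02043171, -0.0048564 ]), 'opening': 1.0004679775870853}
scene {'fx': 516.5637488918611, 'fy': 516.5637488918611, 'cx': 319.765104010445, 'cy': 246.6867747369013, 'pose': array([[-0.08601641, -0.82886544,  0.55279585,  1.23155052],
       [ 0.99628659, -0.07365964,  0.04457897, -0.04047073],
       [ 0.00376878,  0.55457762,  0.83212346,  1.08322857],
       [ 0.        ,  0.        ,  0.        ,  1.        ]])}
top {'fx': 613.6717336098085, 'fy': 613.6717336098085, 'cx': 309.7855098898833, 'cy': 235.75517470286908, 'pose': array([[ 2.14180665e-02,  9.79609216e-01, -1.99767491e-01,
         2.34368560e-01],
       [-9.99770578e-01,  2.10342518e-02, -4.04373038e-03,
        -8.13690370e-02],
       [ 2.40684162e-04,  1.99808269e-01,  9.79834985e-01,
         1.52938403e+00],
       [ 0.00000000e+00,  0.00000000e+00,  0.00000000e+00,
         1.00000000e+00]])}
```

View pics/scene0.png

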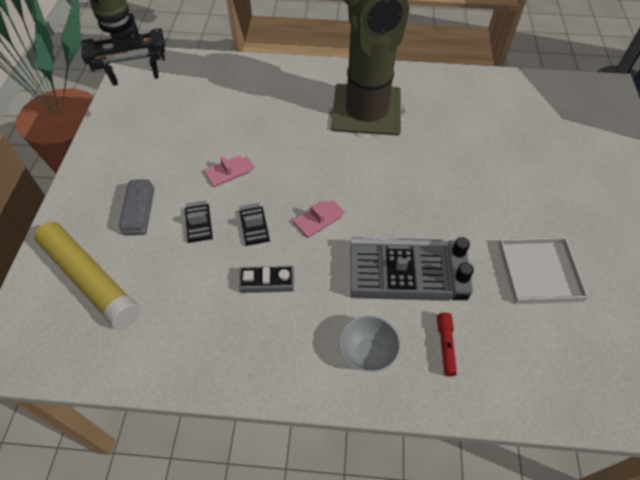

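View pics/top0.png

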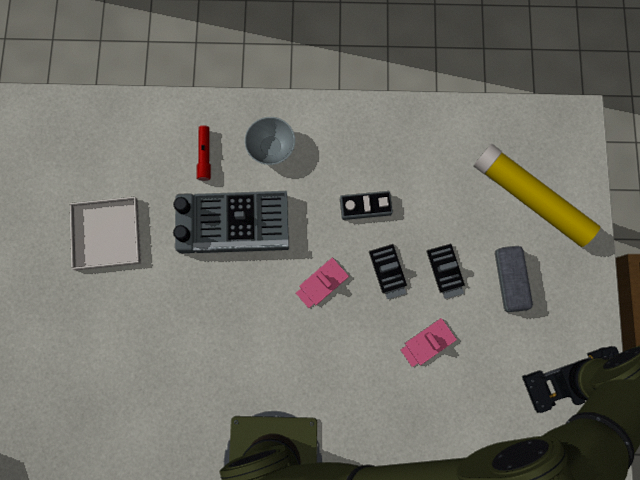

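```bash
python3 - <<'E'
import cv2, numpy as np
p=np.load("top0.npz")["p"][:,:,::-1]
a=cv2.resize(p[180:300,60:300],None,fx=3.3,fy=3.3,interpolation=cv2.INTER_CUBIC)
b=cv2.resize(p[180:380,290:480],None,fx=3,fy=3,interpolation=cv2.INTER_CUBIC)
cv2.imwrite("pics/zt1.png",a);cv2.imwrite("pics/zt2.png",b)
p=np.load("scene0.npz")["p"][:,:,::-1]
cv2.imwrite("pics/zs1.png",cv2.resize(p[220:310,340:600],None,fx=3,fy=3,interpolation=cv2.INTER_CUBIC))
E
cat > h.py <<'E'
import numpy as np, cv2
from plant import r, eyes
from scipy.spatial.transform import Rotation as R
def ray(n,u,v,m=None):
    m=m or eyes.camera_model(n); P=m["pose"]
    d=np.array([(u-m["cx"])/m["fx"],-(v-m["cy"])/m["fy"],-1.])
    return P[:3,3],P[:3,:3]@d
def onz(n,u,v,z,m=None):
    o,d=ray(n,u,v,m); t=(z-o[2])/d[2]; return o+t*d
def proj(n,X,m=None):
    m=m or eyes.camera_model(n);P=m["pose"]; c=P[:3,:3].T@(np.asarray(X)-P[:3,3])
    return np.array([m["cx"]+m["fx"]*c[0]/-c[2], m["cy"]-m["fy"]*c[1]/-c[2]])
def cloud(n,d,m=None):
    m=m or eyes.camera_model(n);P=m["pose"]
    v,u=np.mgrid[0:480,0:640]
    c=np.stack([(u-m["cx"])/m["fx"]*d,-(v-m["cy"])/m["fy"]*d,-d],-1)
    return c@P[:3,:3].T+P[:3,3]
E
```

```text
(no output)
```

View pics/zt1.png

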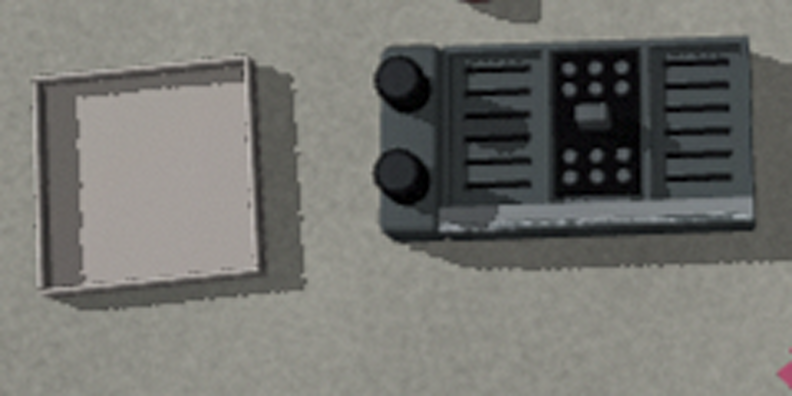

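View pics/zt2.png

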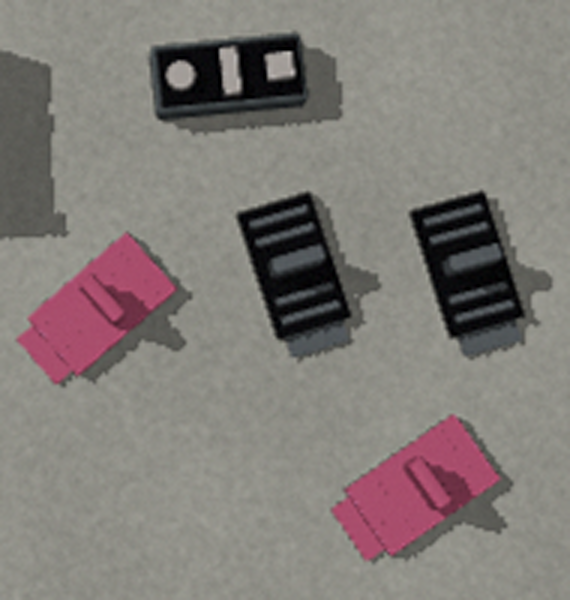

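View pics/zs1.png

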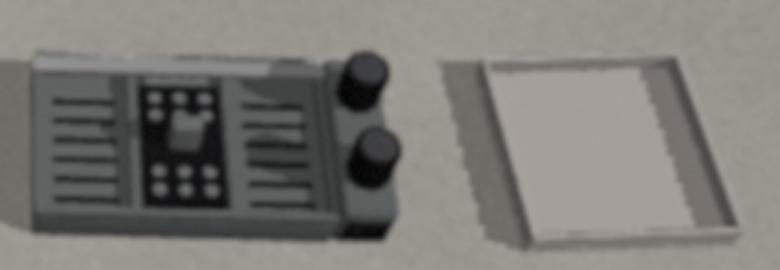

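```bash
cat >> h.py <<'E'
def rect(xy):
    (c,(w,h),a)=cv2.minAreaRect(np.asarray(xy,np.float32).reshape(-1,1,2))
    if w<h: w,h,a=h,w,a+90
    return np.round(c,4),round(w,4),round(h,4),round((a+90)%180-90,2)
E
python3 - <<'E'
from h import *
for n in ("top","scene"):
    z=np.load(n+"0.npz"); p=z["p"];d=z["d"]; C=cloud(n,d)
    hsv=cv2.cvtColor(p,cv2.COLOR_RGB2HSV)
    tbl=C[(abs(C[...,2])<.02)&(d>0)]; print(n,"table z",np.median(tbl[:,2]),tbl[:,2].std())
    obj=((C[...,2]>.006)&(C[...,2]<.2)&(C[...,0]>.3)).astype(np.uint8)
    k,l,st,ce=cv2.connectedComponentsWithStats(obj)
    for i in range(1,k):
        if st[i,4]>150:
            P=C[l==i]; zs=P[:,2]
            print(st[i].tolist(),rect(P[:,:2]),"z",np.round(np.percentile(zs,[5,50,90,99]),3),"rgb",p[l==i].mean(0).round())
E
```

```text
top table z -8.199523057705882e-05 0.004221302965142793
[244, 116, 51, 50, 1627] (array([0.7833, 0.0332]), 0.1313, 0.1286, -29.05) z [0.008 0.025 0.048 0.054] rgb [78. 85. 86.]
[195, 125, 16, 57, 659] (array([0.7547, 0.2033]), 0.1442, 0.0402, -0.96) z [0.017 0.03  0.036 0.041] rgb [104.  17.  15.]
[473, 144, 127, 103, 3882] (array([ 0.6596, -0.6518]), 0.3509, 0.0916, 51.64) z [0.034 0.061 0.069 0.073] rgb [131. 113.  16.]
[173, 191, 117, 63, 6685] (array([0.5772, 0.1259]), 0.2914, 0.1582, -86.73) z [0.025 0.038 0.052 0.093] rgb [52. 56. 58.]
[339, 190, 54, 31, 1249] (array([ 0.6286, -0.2153]), 0.1348, 0.0686, -82.81) z [0.017 0.028 0.037 0.043] rgb [54. 54. 54.]
[69, 195, 72, 75, 1034] (array([0.5429, 0.4471]), 0.1821, 0.1771, 7.93) z [0.007 0.018 0.026 0.03 ] rgb [114. 110. 107.]
[427, 243, 38, 52, 1136] (array([ 0.4636, -0.4172]), 0.1288, 0.0663, 16.01) z [0.007 0.012 0.024 0.048] rgb [32. 34. 36.]
[369, 244, 38, 53, 1110] (array([ 0.4629, -0.273 ]), 0.1248, 0.0683, 17.95) z [0.007 0.012 0.029 0.047] rgb [33. 34. 36.]
[495, 245, 38, 67, 1862] (array([ 0.4481, -0.5774]), 0.1657, 0.0
[... 1011 characters left out ...]
.6472, -0.6537]), 0.3711, 0.0733, 50.92) z [0.035 0.063 0.069 0.072] rgb [140. 127.  76.]
[350, 237, 124, 64, 7351] (array([0.5566, 0.1252]), 0.2923, 0.1809, -86.89) z [0.02  0.038 0.053 0.093] rgb [72. 73. 73.]
[498, 237, 90, 67, 1586] (array([0.5386, 0.4401]), 0.1756, 0.1694, 7.31) z [0.006 0.016 0.025 0.028] rgb [126. 121. 117.]
[239, 266, 55, 27, 1405] (array([ 0.6265, -0.2168]), 0.1286, 0.0626, -83.82) z [0.012 0.029 0.038 0.042] rgb [81. 80. 78.]
[436, 312, 21, 65, 888] (array([0.7546, 0.2025]), 0.1429, 0.035, 2.95) z [0.019 0.031 0.036 0.039] rgb [109.  39.  37.]
[340, 315, 60, 57, 2381] (array([0.7815, 0.0309]), 0.1279, 0.1273, -21.65) z [0.008 0.024 0.049 0.053] rgb [103. 105. 105.]
```

```bash
cat >> h.py <<'E'
def tgt(x,y,z,yaw,tilt=0):
    cz=R.from_euler('z',yaw,degrees=True)*R.from_rotvec([0,-tilt,0])
    M=cz.as_matrix(); T=np.column_stack([M[:,1],M[:,0],-M[:,2]])
    return np.array([x,y,z]),R.from_matrix(T)
def delta(p,Rt,p0=None,R0=None):
    s=r.get_state(); 
    if p0 is None: p0=s["tool_pos"]; R0=R.from_quat(s["eef_rot"])
    return np.round(R0.inv().apply(p-p0)/.06,3),np.round(np.degrees((R0.inv()*Rt).as_rotvec())/6,3)
def now():
    s=r.get_state(); return s["tool_pos"],R.from_quat(s["eef_rot"])
E
python3 - <<'E'
from h import *
print(eyes.camera_model("wrist"))
print(delta(*tgt(.46,-.33,.33,0)))
p,d=eyes.snapshot("wrist"); cv2.imwrite("pics/w0.png",p[:,:,::-1])
E
```

```text
{'fx': 371.64829954431775, 'fy': 371.64829954431775, 'cx': 318.4984797851657, 'cy': 239.26619093217963, 'pose': array([[ 0.34048992,  0.90228751,  0.26446901,  0.28183721],
       [-0.94024621,  0.32731625,  0.09381435, -0.56230616],
       [-0.00191749, -0.28060882,  0.9598203 ,  0.38313052],
       [ 0.        ,  0.        ,  0.        ,  1.        ]])}
(array([ 5.334, -2.626, -1.113]), array([-1.4000e-02, -8.0000e-03, -1.1678e+01]))
```

View pics/w0.png

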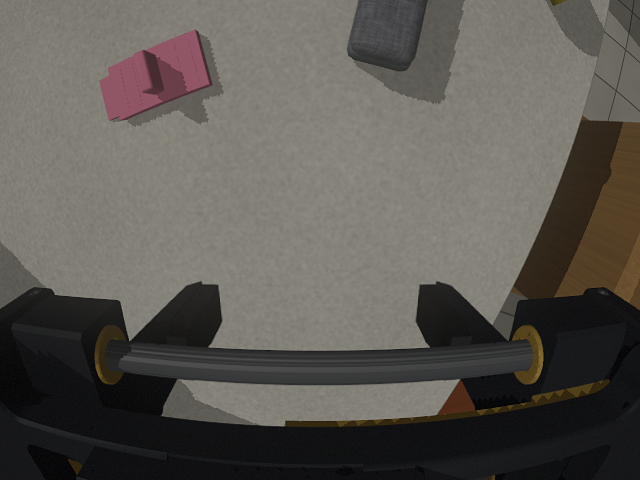

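Emit:
servo_tool([
  {"dx": 0.6, "dy": -0.3, "dz": -0.8, "az": -1.2},
  {"dx": 1.2, "dy": -0.6, "dz": -1.1, "az": -2.4},
  {"dx": 1.8, "dy": -0.9, "dz": -1.1, "az": -3.6},
  {"dx": 2.4, "dy": -1.2, "dz": -1.1, "az": -4.8},
  {"dx": 3.0, "dy": -1.5, "dz": -1.1, "az": -6.0},
  {"dx": 3.6, "dy": -1.8, "dz": -1.1, "az": -7.4},
  {"dx": 4.2, "dy": -2.1, "dz": -1.1, "az": -8.8},
  {"dx": 4.8, "dy": -2.4, "dz": -1.1, "az": -10.2},
  {"dx": 5.33, "dy": -2.63, "dz": -1.1, "az": -11.7},
  {"dx": 5.33, "dy": -2.63, "dz": -1.1, "az": -11.7},
])

```text
schema error: expected keys dx, dy, dz, ax, ay, az, hand
```

```bash
python3 - <<'E'
from h import *
print(r.get_state()["q"].round(2))
print(delta(*tgt(.50,.03,.36,3)))
E
```

```text
[ 1.26  0.69 -0.19  1.57  0.16  0.9  -0.22]
(array([ 8.006, -8.041, -1.605]), array([-1.2000e-02, -8.0000e-03, -1.2178e+01]))
```

All keys are needed in each row.

Emit:
servo_tool([
  {"dx": 0.6, "dy": -0.3, "dz": -0.8, "ax": 0, "ay": 0, "az": -1.2, "hand": 88},
  {"dx": 1.2, "dy": -0.6, "dz": -1.1, "ax": 0, "ay": 0, "az": -2.4, "hand": 88},
  {"dx": 1.8, "dy": -0.9, "dz": -1.1, "ax": 0, "ay": 0, "az": -3.6, "hand": 88},
  {"dx": 2.4, "dy": -1.2, "dz": -1.1, "ax": 0, "ay": 0, "az": -4.8, "hand": 88},
  {"dx": 3.0, "dy": -1.5, "dz": -1.1, "ax": 0, "ay": 0, "az": -6.0, "hand": 88},
  {"dx": 3.6, "dy": -1.8, "dz": -1.1, "ax": 0, "ay": 0, "az": -7.4, "hand": 88},
  {"dx": 4.2, "dy": -2.1, "dz": -1.1, "ax": 0, "ay": 0, "az": -8.8, "hand": 88},
  {"dx": 4.8, "dy": -2.4, "dz": -1.1, "ax": 0, "ay": 0, "az": -10.2, "hand": 88},
  {"dx": 5.33, "dy": -2.63, "dz": -1.1, "ax": 0, "ay": 0, "az": -11.7, "hand": 88},
  {"dx": 5.33, "dy": -2.63, "dz": -1.1, "ax": 0, "ay": 0, "az": -11.7, "hand": 88},
])

```text
clock: 1.4
tool_pos: [0.4619, -0.3274, 0.3297]
eef_rot: [0.704, 0.71, 0.001, -0.0]
contact_force: [0.5, -0.2, -0.3]
opening: 0.999
```

```bash
python3 - <<'E'
from h import *
print(r.get_state()["q"].round(2))
print(delta(*tgt(.50,.03,.36,3)))
E
```

```text
[ 0.87  0.57 -0.56  1.65  0.34  1.02  0.21]
(array([ 5.953,  0.681, -0.493]), array([ 0.014, -0.018, -0.427]))
```

Emit:
servo_tool([
  {"dx": 0.7, "dy": 0.1, "dz": -0.2, "ax": 0, "ay": 0, "az": -0.1, "hand": 88},
  {"dx": 1.4, "dy": 0.2, "dz": -0.3, "ax": 0, "ay": 0, "az": -0.2, "hand": 88},
  {"dx": 2.1, "dy": 0.3, "dz": -0.4, "ax": 0, "ay": 0, "az": -0.3, "hand": 88},
  {"dx": 2.8, "dy": 0.4, "dz": -0.5, "ax": 0, "ay": 0, "az": -0.4, "hand": 88},
  {"dx": 3.5, "dy": 0.5, "dz": -0.5, "ax": 0, "ay": 0, "az": -0.4, "hand": 88},
  {"dx": 4.2, "dy": 0.6, "dz": -0.5, "ax": 0, "ay": 0, "az": -0.4, "hand": 88},
  {"dx": 4.9, "dy": 0.7, "dz": -0.5, "ax": 0, "ay": 0, "az": -0.4, "hand": 88},
  {"dx": 5.5, "dy": 0.7, "dz": -0.5, "ax": 0, "ay": 0, "az": -0.4, "hand": 88},
  {"dx": 5.95, "dy": 0.7, "dz": -0.5, "ax": 0, "ay": 0, "az": -0.4, "hand": 88},
  {"dx": 5.95, "dy": 0.7, "dz": -0.5, "ax": 0, "ay": 0, "az": -0.4, "hand": 88},
])

```text
clock: 2.65
tool_pos: [0.5008, 0.0276, 0.3598]
eef_rot: [0.691, 0.723, -0.0, 0.0]
contact_force: [0.6, -1.1, 0.6]
opening: 1.002
```

```bash
python3 - <<'E'
from h import *
m=eyes.camera_model("wrist")
p,d=eyes.snapshot("wrist"); cv2.imwrite("pics/w1.png",p[:,:,::-1]); np.savez("w1.npz",p=p,d=d,pose=m["pose"])
print(now()[0], m["pose"][:3,3], r.get_state()["q"].round(2))
E
```

```text
[0.50095817 0.02577467 0.35956778] [0.49856058 0.10015695 0.47988039] [ 0.26  0.45 -0.61  1.78  0.3   1.   -0.43]
```

View pics/w1.png

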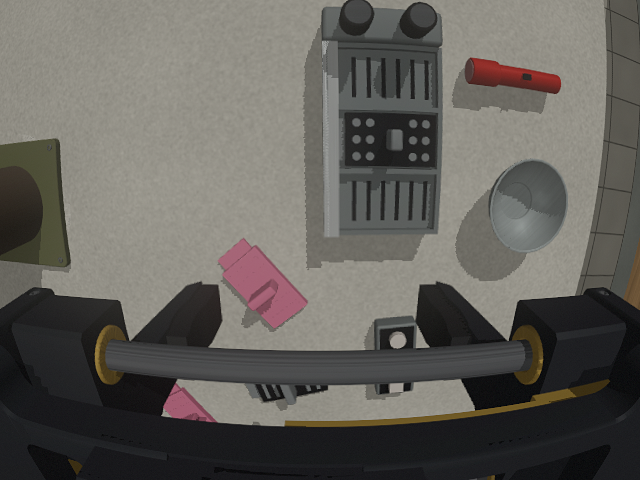

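```bash
cat >> h.py <<'E'
def fray(u,v,m):
    a=(np.asarray(u,float)-m["cx"])/m["fx"]; b=(np.asarray(v,float)-m["cy"])/m["fy"]
    t=np.hypot(a,b)+1e-9; s=np.tan(t)/t
    return np.stack([a*s,-b*s,-np.ones_like(a)],-1)@m["pose"][:3,:3].T
def wonz(u,v,z,m):
    d=fray(u,v,m); o=m["pose"][:3,3]; return o+d*((z-o[2])/d[...,2])[...,None]
def wcloud(d,m):
    v,u=np.mgrid[0:480,0:640]; return m["pose"][:3,3]+fray(u,v,m)*d[...,None]
def wm(pose): 
    m=eyes.camera_model("wrist"); m["pose"]=pose; return m
E
python3 - <<'E'
from h import *
z=np.load("w1.npz"); p,d=z["p"],z["d"]; m=wm(z["pose"]); C=wcloud(d,m)
X,Y,Z=C[...,0],C[...,1],C[...,2]
reg=(X>.42)&(X<.7)&(Y>-.04)&(Y<.3)&(d>0)
for lo,hi,name in [(.036,.0415,"walls"),(.0415,.044,"42"),(.046,.050,"lip"),(.026,.033,"floor"),(.060,.080,"rib"),(.004,.1,"all")]:
    q=reg&(Z>lo)&(Z<hi)
    if q.sum()>20: print(name,q.sum(),rect(C[q][:,:2]))
h,e=np.histogram(Z[reg],np.arange(-.004,.1,.002)); print([(round(a,3),int(b)) for a,b in zip(e,h) if b>50])
tb=(X>.5)&(X<.7)&(Y>-.3)&(Y<-.05)&(abs(Z)<.01); print("table",np.median(Z[tb]))
# panel dark mask
g=cv2.cvtColor(p,cv2.COLOR_RGB2GRAY)
k=reg&(g<30)&(Z<.05)&(abs(Y-.1)<.06); print(k.sum(),rect(wonz(*np.nonzero(k)[::-1],.042,m)[:,:2]))
im=np.where(k,255,0).astype(np.uint8); cv2.imwrite("pics/k1.png",im)
# rib top
q=reg&(Z>.068)&(Z<.08)&(abs(Y-.1)<.06); print("ribtop",q.sum(),np.median(C[q],0), rect(C[q][:,:2]))
E
```

```text
walls 5744 (array([0.6   , 0.1009]), 0.2369, 0.1942, -87.22)
42 1821 (array([0.5736, 0.122 ]), 0.2772, 0.1432, -87.06)
lip 4810 (array([0.5733, 0.1196]), 0.2799, 0.1431, -87.44)
floor 11264 (array([0.6004, 0.1015]), 0.2325, 0.202, -89.1)
rib 630 (array([0.5879, 0.1784]), 0.1687, 0.0897, -66.35)
all 27598 (array([0.6033, 0.122 ]), 0.2803, 0.2024, -86.88)
[(np.float64(-0.004), 2174), (np.float64(-0.002), 16433), (np.float64(0.0), 4134), (np.float64(0.026), 868), (np.float64(0.028), 7768), (np.float64(0.03), 2459), (np.float64(0.032), 401), (np.float64(0.034), 402), (np.float64(0.036), 425), (np.float64(0.038), 2452), (np.float64(0.04), 3762), (np.float64(0.042), 926), (np.float64(0.044), 446), (np.float64(0.046), 2898), (np.float64(0.048), 1912), (np.float64(0.05), 294), (np.float64(0.07), 95), (np.float64(0.072), 212), (np.float64(0.074), 62), (np.float64(0.086), 149), (np.float64(0.088), 566), (np.float64(0.09), 737)]
table -0.0008981545012370917
219 (array([0.585, 0.101]), 0.1145, 0.0528, -87.3)
ribtop 263 [0.58379379 0.09884673 0.07270539] (array([0.5842, 0.0985]), 0.0246, 0.014, -85.09)
```

View pics/k1.png

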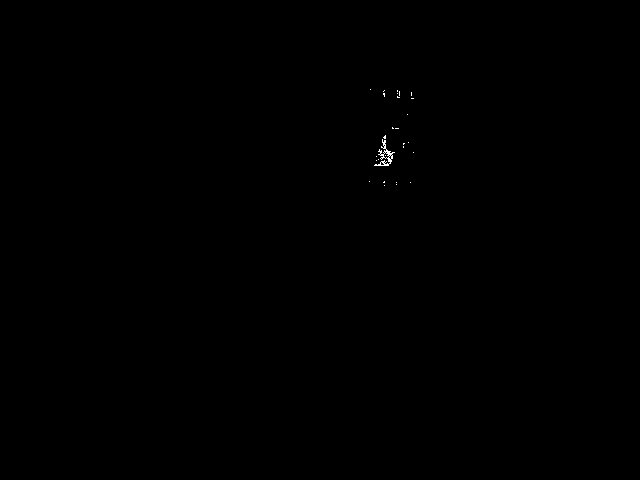

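```bash
python3 - <<'E'
from h import *
z=np.load("w1.npz"); p,d=z["p"],z["d"]; m=wm(z["pose"]); C=wcloud(d,m)
reg=(C[...,0]>.42)&(C[...,0]<.7)&(C[...,1]>-.04)&(C[...,1]<.3)&(d>0)
for yaw in (2.9,):
    c,s=np.cos(np.radians(yaw)),np.sin(np.radians(yaw))
    dx=C[...,0]-.584; dy=C[...,1]-.0985
    lx=c*dx+s*dy; ly=-s*dx+c*dy; Z=C[...,2]
    q=reg&(Z>.046)&(Z<.0505)&(ly<.1)&(lx<-.03)
    print("lip", np.percentile(lx[q],[1,99]),np.percentile(ly[q],[1,99]))
    for a in (-.1,-.06,-.02,.02,.06,.1):
        w=q&(abs(ly-a)<.015); print("  lip edge at",a,np.percentile(lx[w],[2,98]).round(4))
    q=reg&(Z>.038)&(Z<.0425)&(ly<.1)
    for b,(y0,y1) in {"1":(-.1,-.05),"3":(.05,.1)}.items():
        w=q&(ly>y0)&(ly<y1)&(lx>.04); print("far wall",b,np.percentile(lx[w],[2,98]).round(4))
    for x0 in (-.04,0,.03):
        for nm,(y0,y1) in {"12":(-.06,-.02),"23":(.02,.06),"1out":(-.13,-.1),"3":(.1,.13)}.items():
            w=reg&(Z>.038)&(Z<.0415)&(abs(lx-x0)<.015)&(ly>y0)&(ly<y1); 
            if w.sum(): print("wall",nm,x0,np.percentile(ly[w],[3,97]).round(4),w.sum())
            w=reg&(Z>.026)&(Z<.033)&(abs(lx-x0)<.015)&(ly>y0-.04)&(ly<y1+.04)
    for nm,(y0,y1) in {"1":(-.125,-.03),"3":(.03,.125)}.items():
        w=reg&(Z>.026)&(Z<.032)&(abs(lx)<.05)&(ly>y0)&(ly<y1); print("floor",nm,np.percentile(ly[w],[1,99]).round(4))
    # edges of parting wall yaw
    w=reg&(Z>.038)&(Z<.0415)&(abs(ly+.038)<.01)&(abs(lx)<.05); print("yaw fit",yaw+np.degrees(np.polyfit(lx[w],ly[w],1)[0]))
    w=reg&(Z>.046)&(Z<.0505)&(lx<-.03)&(ly<.1)&(ly>-.115); print("lip yaw", yaw-np.degrees(np.polyfit(ly[w],lx[w],1)[0]))
E
```

```text
lip [-0.08036145 -0.06146198] [-0.11548472  0.09777189]
  lip edge at -0.1 [-0.0793 -0.0613]
  lip edge at -0.06 [-0.0804 -0.0615]
  lip edge at -0.02 [-0.0802 -0.0628]
  lip edge at 0.02 [-0.08   -0.0628]
  lip edge at 0.06 [-0.0799 -0.0628]
  lip edge at 0.1 [-0.0807 -0.0636]
far wall 1 [0.0586 0.0651]
far wall 3 [0.0577 0.0643]
wall 12 -0.04 [-0.0397 -0.0205] 245
wall 23 -0.04 [0.021  0.0404] 255
wall 1out -0.04 [-0.1164 -0.1109] 104
wall 3 -0.04 [0.1111 0.1174] 127
wall 12 0 [-0.0405 -0.0209] 278
wall 23 0 [0.0207 0.0412] 293
wall 1out 0 [-0.1154 -0.111 ] 85
wall 3 0 [0.1108 0.1176] 131
wall 12 0.03 [-0.0406 -0.021 ] 249
wall 23 0.03 [0.0204 0.0412] 254
wall 1out 0.03 [-0.1154 -0.1102] 98
wall 3 0.03 [0.1116 0.1176] 105
floor 1 [-0.1103 -0.0333]
floor 3 [0.0335 0.111 ]
yaw fit 2.8844040434517333
lip yaw 3.3414290594928424
```

```bash
python3 - <<'E'
from h import *
print(delta(*tgt(.584,.0985,.15,3.1)))
E
```

```text
(array([1.156, 1.436, 3.491]), array([-0.004,  0.013, -0.108]))
```

Emit:
servo_tool([
  {"dx": 0.6, "dy": 0.7, "dz": 0.2, "ax": 0, "ay": 0, "az": -0.1, "hand": 50},
  {"dx": 1.156, "dy": 1.436, "dz": 0.7, "ax": 0, "ay": 0, "az": -0.1, "hand": 50},
  {"dx": 1.156, "dy": 1.436, "dz": 1.4, "ax": 0, "ay": 0, "az": -0.1, "hand": 50},
  {"dx": 1.156, "dy": 1.436, "dz": 2.2, "ax": 0, "ay": 0, "az": -0.1, "hand": 50},
  {"dx": 1.156, "dy": 1.436, "dz": 3.0, "ax": 0, "ay": 0, "az": -0.1, "hand": 50},
  {"dx": 1.156, "dy": 1.436, "dz": 3.49, "ax": 0, "ay": 0, "az": -0.1, "hand": 50},
  {"dx": 1.156, "dy": 1.436, "dz": 3.49, "ax": 0, "ay": 0, "az": -0.1, "hand": 50},
  {"dx": 1.156, "dy": 1.436, "dz": 3.49, "ax": 0, "ay": 0, "az": -0.1, "hand": 50},
])

```text
clock: 3.7
tool_pos: [0.5851, 0.0988, 0.1513]
eef_rot: [0.688, 0.725, 0.0, 0.001]
contact_force: [-1.2, 1.2, 0.4]
opening: 0.568
```

```bash
python3 - <<'E'
from h import *
print(now()[0],delta(*tgt(.584,.0985,.070,3.1)))
m=eyes.camera_model("wrist")
p,d=eyes.snapshot("wrist"); cv2.imwrite("pics/w2.png",p[:,:,::-1]); C=wcloud(d,m)
q=(C[...,2]>.068)&(C[...,2]<.08)&(abs(C[...,1]-.1)<.03)&(abs(C[...,0]-.584)<.03)
print(q.sum(), rect(C[q][:,:2]) if q.sum() else 0)
E
```

```text
[0.58514816 0.09875643 0.15133448] (array([-0.003, -0.022,  1.356]), array([ 0.017,  0.004, -0.016]))
939 (array([0.5847, 0.0992]), 0.0236, 0.0137, -87.6)
```

View pics/w2.png

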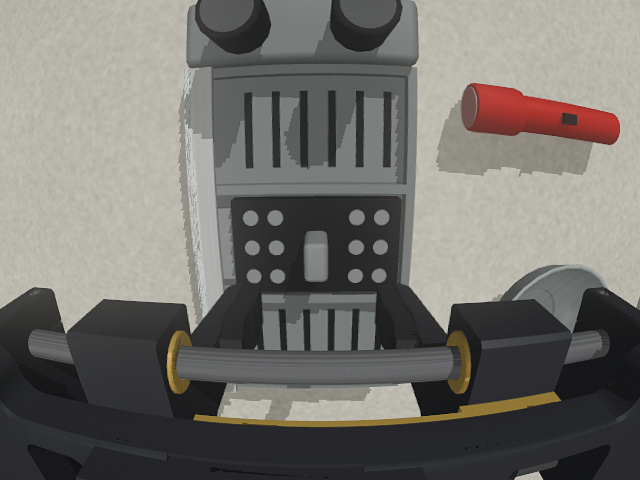

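Emit:
servo_tool([
  {"dx": 0, "dy": 0, "dz": 0.4, "ax": 0, "ay": 0, "az": 0, "hand": 50},
  {"dx": 0, "dy": 0, "dz": 0.8, "ax": 0, "ay": 0, "az": 0, "hand": 50},
  {"dx": 0, "dy": 0, "dz": 1.15, "ax": 0, "ay": 0, "az": 0, "hand": 50},
  {"dx": 0, "dy": 0, "dz": 1.35, "ax": 0, "ay": 0, "az": 0, "hand": 50},
  {"dx": 0, "dy": 0, "dz": 1.35, "ax": 0, "ay": 0, "az": 0, "hand": 50},
  {"dx": 0, "dy": 0, "dz": 1.35, "ax": 0, "ay": 0, "az": 0, "hand": 5},
  {"dx": 0, "dy": 0, "dz": 1.35, "ax": 0, "ay": 0, "az": 0, "hand": 5},
  {"dx": 0, "dy": 0, "dz": 1.35, "ax": 0, "ay": 0, "az": 0, "hand": 5},
  {"dx": 0, "dy": 0, "dz": 1.35, "ax": 0, "ay": 0, "az": 0, "hand": 5},
  {"dx": 0, "dy": 0, "dz": 1.35, "ax": 0, "ay": 0, "az": 0, "hand": 5},
], newtons=30)

```text
clock: 5.0
tool_pos: [0.5842, 0.0999, 0.0696]
eef_rot: [0.688, 0.726, 0.0, 0.0]
contact_force: [-0.6, -0.8, 2.8]
opening: 0.152
```

```bash
cat >> h.py <<'E'
# swing path: cart held rigidly; current cart origin at TCP - .04*cz (approx hgt), pivot tongue lower tip (-73,0)
def swing(th0,th1,n,hgt=.04,dx=0,dz=0):
    """deltas in tool axes at start (tilt th0), pivoting about tongue tip; dx,dz world-local extra shift linear"""
    out=[]
    def tcp(th): # local x,z of tcp relative to pivot
        return np.array([73e-3*np.cos(th)-hgt*np.sin(th), 73e-3*np.sin(th)+hgt*np.cos(th)])
    a=tcp(th0)
    for i in range(1,n+1):
        f=i/n; th=th0+(th1-th0)*f; v=tcp(th)-a+np.array([dx,dz])*f
        # to tool axes at start: tool y = cart x rotated by th0 ; tool z=-cart z
        ty=v[0]*np.cos(th0)+v[1]*np.sin(th0); tz=-(-v[0]*np.sin(th0)+v[1]*np.cos(th0))
        out.append((round(ty/.06,3),round(tz/.06,3),round(-np.degrees(th-th0)/6,3)))
    return out
E
python3 - <<'E'
from h import *
print(now()[0],r.get_state()["contact_force"])
print(swing(0,.32,8,dz=.001))
E
```

```text
[0.58417309 0.09993356 0.06956115] [-0.62979859 -0.80853644  2.82514656]
[(np.float64(-0.028), np.float64(-0.05), np.float64(-0.382)), (np.float64(-0.057), np.float64(-0.099), np.float64(-0.764)), (np.float64(-0.089), np.float64(-0.147), np.float64(-1.146)), (np.float64(-0.122), np.float64(-0.194), np.float64(-1.528)), (np.float64(-0.157), np.float64(-0.239), np.float64(-1.91)), (np.float64(-0.193), np.float64(-0.283), np.float64(-2.292)), (np.float64(-0.232), np.float64(-0.325), np.float64(-2.674)), (np.float64(-0.271), np.float64(-0.366), np.float64(-3.056))]
```

Emit:
servo_tool([
  {"dx": 0, "dy": -0.028, "dz": -0.05, "ax": -0.38, "ay": 0, "az": 0, "hand": 5},
  {"dx": 0, "dy": -0.057, "dz": -0.1, "ax": -0.76, "ay": 0, "az": 0, "hand": 5},
  {"dx": 0, "dy": -0.089, "dz": -0.15, "ax": -1.15, "ay": 0, "az": 0, "hand": 5},
  {"dx": 0, "dy": -0.122, "dz": -0.195, "ax": -1.53, "ay": 0, "az": 0, "hand": 5},
  {"dx": 0, "dy": -0.157, "dz": -0.24, "ax": -1.91, "ay": 0, "az": 0, "hand": 5},
  {"dx": 0, "dy": -0.193, "dz": -0.285, "ax": -2.29, "ay": 0, "az": 0, "hand": 5},
  {"dx": 0, "dy": -0.232, "dz": -0.325, "ax": -2.67, "ay": 0, "az": 0, "hand": 5},
  {"dx": 0, "dy": -0.271, "dz": -0.37, "ax": -3.06, "ay": 0, "az": 0, "hand": 5},
  {"dx": 0, "dy": -0.271, "dz": -0.38, "ax": -3.06, "ay": 0, "az": 0, "hand": 5},
])

```text
clock: 6.12
tool_pos: [0.5686, 0.0969, 0.0902]
eef_rot: [0.68, 0.718, 0.103, 0.106]
contact_force: [-0.1, -0.5, -2.2]
opening: 0.154
```

Emit:
servo_tool([
  {"dx": 0, "dy": 0.09, "dz": 0.02, "ax": 0, "ay": 0, "az": 0, "hand": 5},
  {"dx": 0, "dy": 0.18, "dz": 0.045, "ax": 0, "ay": 0, "az": 0, "hand": 5},
  {"dx": 0, "dy": 0.27, "dz": 0.07, "ax": 0, "ay": 0, "az": 0, "hand": 5},
  {"dx": 0, "dy": 0.35, "dz": 0.09, "ax": 0, "ay": 0, "az": 0, "hand": 5},
  {"dx": 0, "dy": 0.37, "dz": 0.09, "ax": 0, "ay": 0, "az": 0, "hand": 5},
  {"dx": 0, "dy": 0.47, "dz": -0.25, "ax": 0, "ay": 0, "az": 0, "hand": 5},
  {"dx": 0, "dy": 0.6, "dz": -0.7, "ax": 0, "ay": 0, "az": 0, "hand": 5},
  {"dx": 0, "dy": 0.78, "dz": -1.3, "ax": 0, "ay": 0, "az": 0, "hand": 5},
  {"dx": 0, "dy": 0.9, "dz": -1.7, "ax": 0, "ay": 0, "az": 0, "hand": 5},
  {"dx": 0, "dy": 0.9, "dz": -1.7, "ax": 0, "ay": 0, "az": 0, "hand": 5},
])

```text
clock: 7.38
tool_pos: [0.587, 0.0954, 0.2022]
eef_rot: [0.681, 0.718, 0.098, 0.105]
contact_force: [-0.0, 0.3, -2.7]
opening: 0.156
```

```bash
python3 - <<'E'
from h import *
m=eyes.camera_model("wrist")
p,d=eyes.snapshot("wrist"); cv2.imwrite("pics/w3.png",p[:,:,::-1])
print(now()[0],r.get_state()["opening"],r.get_state()["contact_force"])
# tray from initial clouds
for n in ("top","scene"):
    p,d=eyes.snapshot(n); C=cloud(n,d); cv2.imwrite(f"pics/{n}1.png",p[:,:,::-1])
    reg=(C[...,0]>.4)&(C[...,0]<.7)&(C[...,1]>.32)&(C[...,1]<.57)&(d>0)
    q=reg&(C[...,2]>.02)&(C[...,2]<.027); print(n,"rim",rect(C[q][:,:2]),q.sum())
    g=cv2.cvtColor(p,cv2.COLOR_RGB2HSV)
E
```

```text
[0.58618286 0.09525883 0.20079259] 0.15382706552904388 [-0.14275087  0.03467297 -2.1394638 ]
top rim (array([0.5401, 0.4428]), 0.1722, 0.1683, 7.45) 358
scene rim (array([0.5387, 0.4405]), 0.1738, 0.1689, 7.58) 524
```

View pics/w3.png

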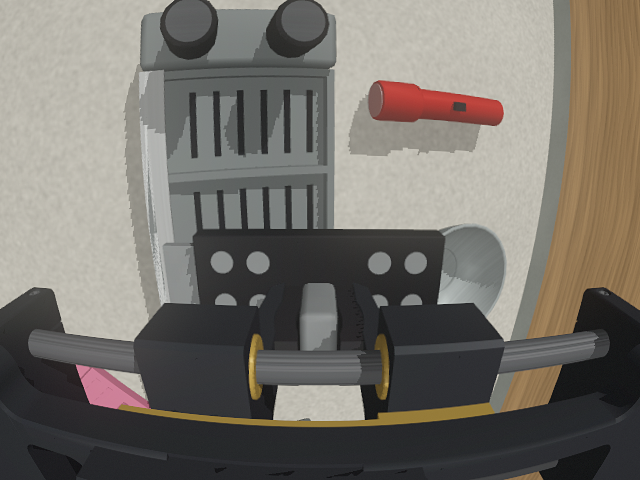

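View pics/top1.png

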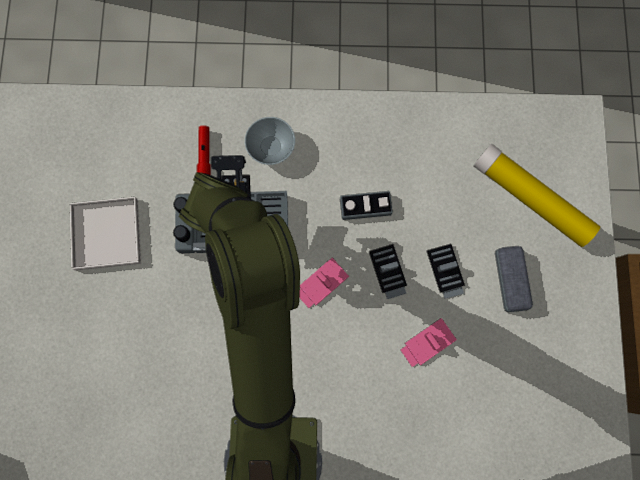

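```bash
python3 - <<'E'
from h import *
print(delta(*tgt(.548,.442,.20,7.5)))
E
```

```text
(array([ 5.795, -0.275, -0.204]), array([ 2.69 ,  0.287, -0.72 ]))
```

Emit:
servo_tool([
  {"dx": 0.6, "dy": 0, "dz": 0, "ax": 0.3, "ay": 0, "az": -0.1, "hand": 5},
  {"dx": 1.3, "dy": 0, "dz": 0, "ax": 0.6, "ay": 0.1, "az": -0.2, "hand": 5},
  {"dx": 2.0, "dy": -0.1, "dz": -0.1, "ax": 1.0, "ay": 0.1, "az": -0.3, "hand": 5},
  {"dx": 2.7, "dy": -0.1, "dz": -0.1, "ax": 1.4, "ay": 0.2, "az": -0.4, "hand": 5},
  {"dx": 3.4, "dy": -0.2, "dz": -0.2, "ax": 1.8, "ay": 0.2, "az": -0.5, "hand": 5},
  {"dx": 4.1, "dy": -0.2, "dz": -0.2, "ax": 2.2, "ay": 0.3, "az": -0.6, "hand": 5},
  {"dx": 4.8, "dy": -0.25, "dz": -0.2, "ax": 2.5, "ay": 0.3, "az": -0.7, "hand": 5},
  {"dx": 5.4, "dy": -0.275, "dz": -0.2, "ax": 2.69, "ay": 0.29, "az": -0.72, "hand": 5},
  {"dx": 5.8, "dy": -0.275, "dz": -0.2, "ax": 2.69, "ay": 0.29, "az": -0.72, "hand": 5},
  {"dx": 5.8, "dy": -0.275, "dz": -0.2, "ax": 2.69, "ay": 0.29, "az": -0.72, "hand": 5},
])

```text
clock: 8.78
tool_pos: [0.5464, 0.4454, 0.1996]
eef_rot: [0.657, 0.753, 0.0, -0.0]
contact_force: [-1.4, -0.7, -2.4]
opening: 0.161
```

```bash
python3 - <<'E'
from h import *
print(now()[0],delta(*tgt(.548,.442,.047,7.5)))
m=eyes.camera_model("wrist")
p,d=eyes.snapshot("wrist"); cv2.imwrite("pics/w4.png",p[:,:,::-1]); C=wcloud(d,m)
q=(C[...,2]>.012)&(C[...,2]<.027)&(abs(C[...,1]-.44)<.11)&(abs(C[...,0]-.54)<.11)
print(q.sum(), rect(C[q][:,:2]) if q.sum() else 0)
E
```

```text
[0.5464071  0.44542541 0.19962812] (array([-0.063,  0.017,  2.544]), array([ 0.004, -0.009,  0.048]))
2539 (array([0.5364, 0.4814]), 0.1711, 0.0877, 7.78)
```

View pics/w4.png

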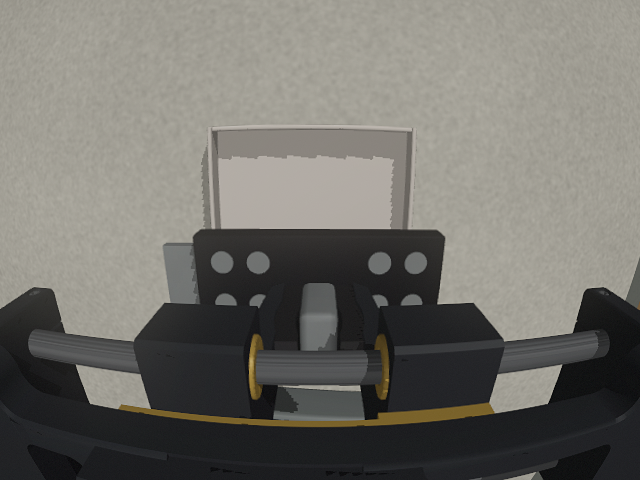

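Emit:
servo_tool([
  {"dx": -0.05, "dy": 0.02, "dz": 0.5, "ax": 0, "ay": 0, "az": 0, "hand": 5},
  {"dx": -0.05, "dy": 0.02, "dz": 1.1, "ax": 0, "ay": 0, "az": 0, "hand": 5},
  {"dx": -0.05, "dy": 0.02, "dz": 1.7, "ax": 0, "ay": 0, "az": 0, "hand": 5},
  {"dx": -0.05, "dy": 0.02, "dz": 2.1, "ax": 0, "ay": 0, "az": 0, "hand": 5},
  {"dx": -0.05, "dy": 0.02, "dz": 2.4, "ax": 0, "ay": 0, "az": 0, "hand": 5},
  {"dx": -0.05, "dy": 0.02, "dz": 2.55, "ax": 0, "ay": 0, "az": 0, "hand": 5},
  {"dx": -0.05, "dy": 0.02, "dz": 2.58, "ax": 0, "ay": 0, "az": 0, "hand": 5},
  {"dx": -0.05, "dy": 0.02, "dz": 2.58, "ax": 0, "ay": 0, "az": 0, "hand": 5},
])

```text
clock: 9.82
tool_pos: [0.5509, 0.4417, 0.0483]
eef_rot: [0.659, 0.752, 0.003, 0.0]
contact_force: [0.2, 0.4, -3.1]
opening: 0.156
```

Emit:
servo_tool([
  {"dx": 0, "dy": 0, "dz": 0.05, "ax": 0, "ay": 0, "az": 0, "hand": 5},
  {"dx": 0, "dy": 0, "dz": 0.07, "ax": 0, "ay": 0, "az": 0, "hand": 5},
  {"dx": 0, "dy": 0, "dz": 0.07, "ax": 0, "ay": 0, "az": 0, "hand": 5},
  {"dx": 0, "dy": 0, "dz": 0.07, "ax": 0, "ay": 0, "az": 0, "hand": 40},
  {"dx": 0, "dy": 0, "dz": 0.07, "ax": 0, "ay": 0, "az": 0, "hand": 40},
  {"dx": 0, "dy": 0, "dz": 0.07, "ax": 0, "ay": 0, "az": 0, "hand": 40},
  {"dx": 0, "dy": 0, "dz": -0.6, "ax": 0, "ay": 0, "az": 0, "hand": 40},
  {"dx": 0, "dy": 0, "dz": -1.4, "ax": 0, "ay": 0, "az": 0, "hand": 40},
  {"dx": 0, "dy": 0, "dz": -2.3, "ax": 0, "ay": 0, "az": 0, "hand": 60},
  {"dx": 0, "dy": 0, "dz": -2.9, "ax": 0, "ay": 0, "az": 0, "hand": 60},
])

```text
clock: 11.08
tool_pos: [0.5504, 0.4414, 0.2243]
eef_rot: [0.659, 0.752, 0.003, 0.0]
contact_force: [-1.1, 0.1, -0.7]
opening: 0.655
```

```bash
python3 - <<'E'
from h import *
print(now()[0])
for n in ("scene","top"):
    p,d=eyes.snapshot(n); cv2.imwrite(f"pics/{n}2.png",p[:,:,::-1]); C=cloud(n,d); np.savez(f"{n}2.npz",p=p,d=d)
    for nm,(cx,cy) in {"A":(.463,-.275),"B":(.463,-.418)}.items():
        a=(abs(C[...,0]-cx)<.09)&(abs(C[...,1]-cy)<.07)
        q=a&(C[...,2]>.035)&(C[...,2]<.05); print(n,nm,"rib",rect(C[q][:,:2]),q.sum(),np.median(C[q],0).round(4))
        q=a&(C[...,2]>.008)&(C[...,2]<.017); print("  panel",rect(C[q][:,:2]))
    a=(abs(C[...,0]-.54)<.06)&(abs(C[...,1]-.44)<.06)
    h,e=np.histogram(C[...,2][a],np.arange(-.004,.06,.004)); print(list(zip(e.round(3),h)))
print(delta(*tgt(.46,-.25,.33,17)))
E
```

```text
[0.55036994 0.44140431 0.22426957]
scene A rib (array([ 0.4675, -0.2723]), 0.0432, 0.0177, -76.34) 112 [ 0.4686 -0.2727  0.0437]
  panel (array([ 0.4546, -0.2615]), 0.1288, 0.0924, 18.77)
scene B rib (array([ 0.4717, -0.4168]), 0.0436, 0.0179, -74.15) 112 [ 0.4729 -0.4163  0.0434]
  panel (array([ 0.4598, -0.4048]), 0.1261, 0.0951, 16.98)
[(np.float64(-0.004), np.int64(11)), (np.float64(0.0), np.int64(291)), (np.float64(0.004), np.int64(557)), (np.float64(0.008), np.int64(142)), (np.float64(0.012), np.int64(334)), (np.float64(0.016), np.int64(527)), (np.float64(0.02), np.int64(63)), (np.float64(0.024), np.int64(11)), (np.float64(0.028), np.int64(9)), (np.float64(0.032), np.int64(12)), (np.float64(0.036), np.int64(14)), (np.float64(0.04), np.int64(13)), (np.float64(0.044), np.int64(26)), (np.float64(0.048), np.int64(28)), (np.float64(0.052), np.int64(3))]
top A rib (array([ 0.4668, -0.2706]), 0.0443, 0.0137, -72.36) 102 [ 0.4661 -0.2707  0.043 ]
  panel (array([ 0.4649, -0.2692]), 0.1646, 0.1346, 3.36)
top B rib (array([ 0.4713, -0.4153]), 0.0444, 0.0145, -72.03) 100 [ 0.4711 -0.4148  0.0431]
  panel (array([ 0.4514, -0.4253]), 0.1585, 0.1223, 1.31)
[(np.float64(-0.004), np.int64(11)), (np.float64(0.0), np.int64(30)), (np.float64(0.004), np.int64(47)), (np.float64(0.008), np.int64(12)), (np.float64(0.012), np.int64(0)), (np.float64(0.016), np.int64(0)), (np.float64(0.02), np.int64(0)), (np.float64(0.024), np.int64(0)), (np.float64(0.028), np.int64(0)), (np.float64(0.032), np.int64(0)), (np.float64(0.036), np.int64(0)), (np.float64(0.04), np.int64(0)), (np.float64(0.044), np.int64(0)), (np.float64(0.048), np.int64(0)), (np.float64(0.052), np.int64(0))]
(array([-11.236,  -3.007,  -1.846]), array([ 0.101, -0.071, -1.578]))
```

View pics/scene2.png

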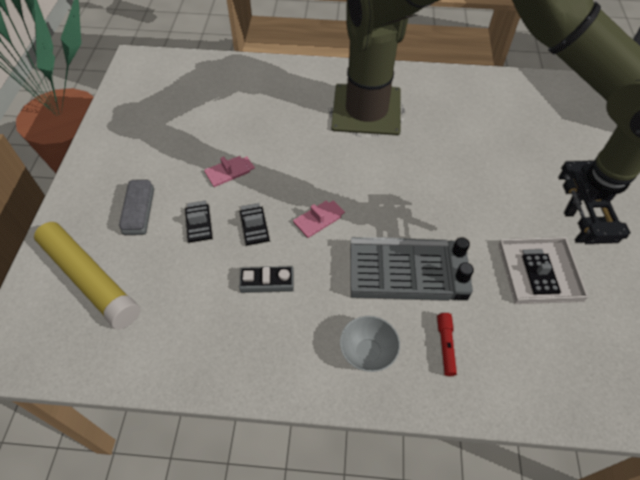

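Emit:
servo_tool([
  {"dx": -0.6, "dy": -0.1, "dz": -0.1, "ax": 0, "ay": 0, "az": -0.1, "hand": 60},
  {"dx": -1.4, "dy": -0.3, "dz": -0.3, "ax": 0.1, "ay": 0, "az": -0.2, "hand": 60},
  {"dx": -2.3, "dy": -0.5, "dz": -0.4, "ax": 0.1, "ay": -0.1, "az": -0.3, "hand": 60},
  {"dx": -3.2, "dy": -0.7, "dz": -0.5, "ax": 0.1, "ay": -0.1, "az": -0.4, "hand": 60},
  {"dx": -4.1, "dy": -0.9, "dz": -0.5, "ax": 0.1, "ay": -0.1, "az": -0.5, "hand": 60},
  {"dx": -5.0, "dy": -1.1, "dz": -0.5, "ax": 0.1, "ay": -0.1, "az": -0.6, "hand": 60},
  {"dx": -5.9, "dy": -1.4, "dz": -0.5, "ax": 0.1, "ay": -0.1, "az": -0.7, "hand": 60},
  {"dx": -6.8, "dy": -1.6, "dz": -0.5, "ax": 0.1, "ay": -0.1, "az": -0.8, "hand": 60},
  {"dx": -7.7, "dy": -1.8, "dz": -0.5, "ax": 0.1, "ay": -0.1, "az": -0.9, "hand": 60},
  {"dx": -8.6, "dy": -2.0, "dz": -0.5, "ax": 0.1, "ay": -0.1, "az": -1.0, "hand": 60},
])

```text
clock: 12.42
tool_pos: [0.4981, -0.0886, 0.249]
eef_rot: [0.618, 0.786, -0.006, 0.0]
contact_force: [0.3, 0.1, -0.1]
opening: 0.679
```

```bash
python3 - <<'E'
from h import *
print(now()[0],delta(*tgt(.467,-.30,.22,17)))
E
```

```text
[ 0.49811997 -0.08855387  0.24898007] (array([-3.3  , -1.328,  0.519]), array([-0.085,  0.068, -0.568]))
```

Emit:
servo_tool([
  {"dx": -0.8, "dy": -0.3, "dz": 0.1, "ax": 0, "ay": 0, "az": -0.2, "hand": 60},
  {"dx": -1.6, "dy": -0.6, "dz": 0.2, "ax": -0.05, "ay": 0.05, "az": -0.3, "hand": 60},
  {"dx": -2.4, "dy": -1.0, "dz": 0.35, "ax": -0.08, "ay": 0.07, "az": -0.5, "hand": 60},
  {"dx": -3.0, "dy": -1.25, "dz": 0.5, "ax": -0.08, "ay": 0.07, "az": -0.57, "hand": 60},
  {"dx": -3.3, "dy": -1.33, "dz": 0.52, "ax": -0.08, "ay": 0.07, "az": -0.57, "hand": 60},
  {"dx": -3.3, "dy": -1.33, "dz": 0.52, "ax": -0.08, "ay": 0.07, "az": -0.57, "hand": 60},
  {"dx": -3.3, "dy": -1.33, "dz": 0.52, "ax": -0.08, "ay": 0.07, "az": -0.57, "hand": 60},
])

```text
clock: 13.3
tool_pos: [0.4678, -0.2967, 0.2206]
eef_rot: [0.594, 0.804, 0.001, -0.0]
contact_force: [-0.2, -0.7, 0.5]
opening: 0.684
```

```bash
python3 - <<'E'
from h import *
m=eyes.camera_model("wrist")
p,d=eyes.snapshot("wrist"); cv2.imwrite("pics/w5.png",p[:,:,::-1]); C=wcloud(d,m)
a=(abs(C[...,0]-.46)<.1)&(abs(C[...,1]+.27)<.08)
q=a&(C[...,2]>.038)&(C[...,2]<.05); print("rib",rect(C[q][:,:2]),q.sum())
x=rect(C[q][:,:2]); print(now()[0],delta(*tgt(x[0][0],x[0][1],.042,x[3]+90)))
E
```

```text
rib (array([ 0.4684, -0.2715]), 0.0429, 0.0139, -71.87) 875
[ 0.46794744 -0.29648496  0.22076044] (array([0.394, 0.127, 2.98 ]), array([ 0.009, -0.004, -0.168]))
```

View pics/w5.png

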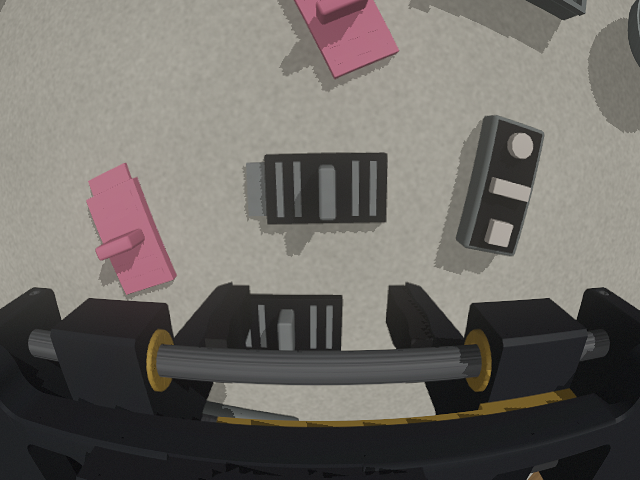

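Emit:
servo_tool([
  {"dx": 0.394, "dy": 0.127, "dz": 0.5, "ax": 0, "ay": 0, "az": -0.17, "hand": 50},
  {"dx": 0.394, "dy": 0.127, "dz": 1.2, "ax": 0, "ay": 0, "az": -0.17, "hand": 50},
  {"dx": 0.394, "dy": 0.127, "dz": 1.9, "ax": 0, "ay": 0, "az": -0.17, "hand": 50},
  {"dx": 0.394, "dy": 0.127, "dz": 2.5, "ax": 0, "ay": 0, "az": -0.17, "hand": 50},
  {"dx": 0.394, "dy": 0.127, "dz": 2.9, "ax": 0, "ay": 0, "az": -0.17, "hand": 50},
  {"dx": 0.394, "dy": 0.127, "dz": 3.0, "ax": 0, "ay": 0, "az": -0.17, "hand": 50},
  {"dx": 0.394, "dy": 0.127, "dz": 3.01, "ax": 0, "ay": 0, "az": -0.17, "hand": 50},
  {"dx": 0.394, "dy": 0.127, "dz": 3.01, "ax": 0, "ay": 0, "az": -0.17, "hand": 5},
  {"dx": 0.394, "dy": 0.127, "dz": 3.01, "ax": 0, "ay": 0, "az": -0.17, "hand": 5},
  {"dx": 0.394, "dy": 0.127, "dz": 3.01, "ax": 0, "ay": 0, "az": -0.17, "hand": 5},
])

```text
clock: 14.6
tool_pos: [0.4683, -0.2736, 0.0407]
eef_rot: [0.588, 0.809, 0.0, 0.001]
contact_force: [-0.6, -0.4, 0.1]
opening: 0.249
```

Emit:
servo_tool([
  {"dx": 0, "dy": 0, "dz": 0, "ax": 0, "ay": 0, "az": 0, "hand": 5},
  {"dx": 0, "dy": 0, "dz": 0, "ax": 0, "ay": 0, "az": 0, "hand": 5},
])

```text
clock: 14.85
tool_pos: [0.4682, -0.2735, 0.0404]
eef_rot: [0.588, 0.809, 0.0, 0.001]
contact_force: [-1.0, -0.2, 2.9]
opening: 0.157
```

```bash
python3 - <<'E'
from h import *
s=r.get_state();print(s["tool_pos"],s["opening"],s["contact_force"],s["q"].round(2))
# cart seat bay1 pose, entry pose
def tcp_for(th,seat,yaw,hgt,lift=.0,back=.0):
    c,s=np.cos(np.radians(yaw)),np.sin(np.radians(yaw))
    lx=-73e-3+73e-3*np.cos(th)-hgt*np.sin(th)+back; lz=73e-3*np.sin(th)+hgt*np.cos(th)+lift
    return tgt(seat[0]+c*lx,seat[1]+s*lx,.030+lz,yaw,th)
print(tcp_for(.3,(.5889,.0226),3.1,.04,lift=.12,back=.02)[0])
print(delta(*tcp_for(.3,(.5889,.0226),3.1,.04,lift=.12,back=.02)))
E
```

```text
[ 0.46819339 -0.27352784  0.0404354 ] 0.1569493159466098 [-0.98760141 -0.24705898  2.88061145] [ 0.75  0.99 -0.52  1.94  1.03  0.51 -0.21]
[0.59381156 0.022866   0.20978643]
(array([ 4.049,  3.52 , -2.824]), array([-2.841, -0.365,  2.466]))
```

Emit:
servo_tool([
  {"dx": 0, "dy": 0, "dz": -0.4, "ax": 0, "ay": 0, "az": 0, "hand": 5},
  {"dx": 0.1, "dy": 0.1, "dz": -1.2, "ax": 0, "ay": 0, "az": 0.1, "hand": 5},
  {"dx": 0.4, "dy": 0.5, "dz": -2.0, "ax": -0.2, "ay": 0, "az": 0.3, "hand": 5},
  {"dx": 1.0, "dy": 1.0, "dz": -2.5, "ax": -0.6, "ay": -0.1, "az": 0.7, "hand": 5},
  {"dx": 1.7, "dy": 1.5, "dz": -2.8, "ax": -1.0, "ay": -0.2, "az": 1.1, "hand": 5},
  {"dx": 2.3, "dy": 2.0, "dz": -2.82, "ax": -1.5, "ay": -0.25, "az": 1.5, "hand": 5},
  {"dx": 2.9, "dy": 2.6, "dz": -2.82, "ax": -2.0, "ay": -0.3, "az": 1.9, "hand": 5},
  {"dx": 3.5, "dy": 3.1, "dz": -2.82, "ax": -2.5, "ay": -0.35, "az": 2.2, "hand": 5},
  {"dx": 4.05, "dy": 3.52, "dz": -2.82, "ax": -2.84, "ay": -0.365, "az": 2.466, "hand": 5},
  {"dx": 4.05, "dy": 3.52, "dz": -2.82, "ax": -2.84, "ay": -0.365, "az": 2.466, "hand": 5},
])

```text
clock: 16.1
tool_pos: [0.5937, 0.0289, 0.2095]
eef_rot: [0.677, 0.721, 0.11, 0.101]
contact_force: [-1.0, -0.0, -2.2]
opening: 0.155
```

```bash
cat >> h.py <<'E'
def tcp_for(th,seat,yaw,hgt,lift=.0,back=.0,yoff=0):
    c,s=np.cos(np.radians(yaw)),np.sin(np.radians(yaw))
    lx=-73e-3+73e-3*np.cos(th)-hgt*np.sin(th)+back; lz=73e-3*np.sin(th)+hgt*np.cos(th)+lift
    return tgt(seat[0]+c*lx-s*yoff,seat[1]+s*lx+c*yoff,.030+lz,yaw,th)
def handcheck(name):
    P0,R0=now(); m=eyes.camera_model("wrist"); p,d=eyes.snapshot("wrist"); cv2.imwrite(f"pics/{name}.png",p[:,:,::-1])
    C=wcloud(d,m); T=R0.inv().apply((C-P0).reshape(-1,3)).reshape(C.shape)  # tool frame
    g=(d>0)&(abs(T[...,0])<.06)&(abs(T[...,1])<.1)
    w=g&(T[...,2]>.018)&(T[...,2]<.045)&(T[...,0]>.012)   # panel top expected z ~ .028
    h,e=np.histogram(T[...,2][w],np.arange(.018,.045,.001)); print("panel z hist",[(round(a,3),int(b)) for a,b in zip(e,h) if b>30])
    w=g&(T[...,2]>.022)&(T[...,2]<.034)&(T[...,0]>.012)
    print("panel +x(cart y) edge: by |y|band",[round(float(np.percentile(T[...,0][w&(abs(T[...,1]-b)<.008)],99)),4) for b in (-.045,-.03,.03,.045)])
    e=w&(T[...,0]>.02); print("panel y (cart x) extent",np.percentile(T[...,1][e],[.5,99.5]).round(4))
    w=g&(abs(T[...,1])<.012)&(T[...,2]<.012)&(T[...,2]>-.03)&(T[...,0]>.0)&(T[...,0]<.04)
    if w.sum()>10: print("rib x max",np.percentile(T[...,0][w],99).round(4),"z",np.percentile(T[...,2][w],[5,50]).round(4))
    return T,d,p
E
python3 - <<'E'
from h import *
print(now()[0]); handcheck("w6")
E
```

```text
[0.59370198 0.02891802 0.20949297]
panel z hist [(np.float64(0.019), 32), (np.float64(0.027), 119), (np.float64(0.028), 2474), (np.float64(0.029), 6436), (np.float64(0.03), 2185), (np.float64(0.031), 195), (np.float64(0.032), 144), (np.float64(0.033), 128), (np.float64(0.034), 154), (np.float64(0.035), 276), (np.float64(0.036), 722), (np.float64(0.037), 313), (np.float64(0.038), 202), (np.float64(0.039), 125), (np.float64(0.04), 168)]
panel +x(cart y) edge: by |y|band [0.0337, 0.0337, 0.0337, 0.0338]
panel y (cart x) extent [-0.0537  0.0547]
rib x max 0.0238 z [-0.0185 -0.0021]
```

View pics/w6.png

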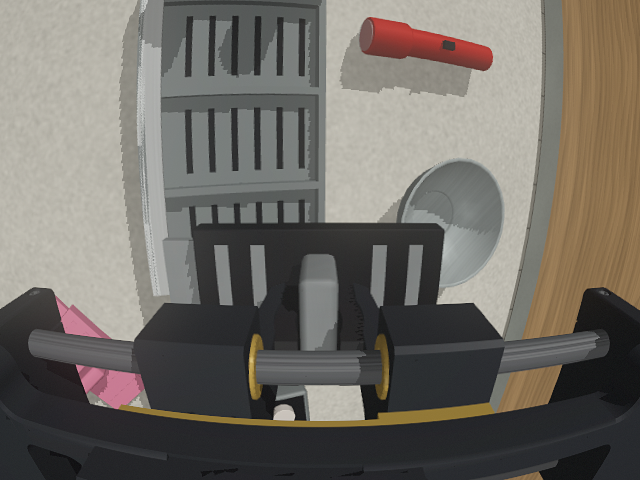

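```bash
python3 - <<'E'
from h import *
m=eyes.camera_model("wrist"); p,d=eyes.snapshot("wrist"); C=wcloud(d,m)
yaw=3.1;c,s=np.cos(np.radians(yaw)),np.sin(np.radians(yaw))
dx=C[...,0]-.5848; dy=C[...,1]-.0985
lx=c*dx+s*dy; ly=-s*dx+c*dy; Z=C[...,2]
reg=(d>0)&(abs(lx)<.1)
for a in (.02,.06):
    w=reg&(Z>.044)&(Z<.051)&(lx<-.03)&(abs(ly-a)<.015); print("lip",a,np.percentile(lx[w],[2,98]).round(4),w.sum())
    w=reg&(Z>.037)&(Z<.043)&(lx>.04)&(abs(ly-a)<.01); print("far",a,np.percentile(lx[w],[2,98]).round(4),w.sum())
for x0 in (-.03,0,.03):
    for nm,y0 in (("12",-.038),("23",.038)):
        w=reg&(Z>.037)&(Z<.043)&(abs(lx-x0)<.012)&(abs(ly-y0)<.012); print("wall",nm,x0,np.percentile(ly[w],[3,97]).round(4),w.sum())
w=reg&(Z>.037)&(Z<.043)&(abs(ly-.038)<.006)&(abs(lx)<.045); print("yaw",yaw+np.degrees(np.polyfit(lx[w],ly[w],1)[0]))
print("floor z",np.median(Z[reg&(abs(lx)<.03)&(abs(ly)<.03)]))
for lift,back in ((.005,.016),(.002,.016)):
    print(delta(*tcp_for(.3,(.5889,.0226),3.1,.0405,lift=lift,back=back,yoff=-.0018)))
E
```

```text
lip 0.02 [-0.0809 -0.0633] 993
far 0.02 [0.0576 0.0635] 198
lip 0.06 [-0.0811 -0.0634] 965
far 0.06 [0.0576 0.0633] 185
wall 12 -0.03 [-0.0406 -0.0346] 252
wall 23 -0.03 [0.0351 0.041 ] 263
wall 12 0 [-0.0407 -0.0346] 250
wall 23 0 [0.0353 0.0413] 248
wall 12 0.03 [-0.0406 -0.0344] 246
wall 23 0.03 [0.0354 0.0413] 233
yaw 3.236974261741333
floor z 0.029345083436004837
(array([-0.029, -0.608,  1.793]), array([-0.023,  0.006,  0.011]))
(array([-0.029, -0.623,  1.841]), array([-0.023,  0.006,  0.011]))
```

Emit:
servo_tool([
  {"dx": -0.03, "dy": -0.1, "dz": 0.4, "ax": -0.02, "ay": 0, "az": 0, "hand": 5},
  {"dx": -0.03, "dy": -0.3, "dz": 0.9, "ax": -0.02, "ay": 0, "az": 0, "hand": 5},
  {"dx": -0.03, "dy": -0.45, "dz": 1.4, "ax": -0.02, "ay": 0, "az": 0, "hand": 5},
  {"dx": -0.03, "dy": -0.57, "dz": 1.67, "ax": -0.02, "ay": 0, "az": 0, "hand": 5},
  {"dx": -0.03, "dy": -0.6, "dz": 1.78, "ax": -0.02, "ay": 0, "az": 0, "hand": 5},
  {"dx": -0.03, "dy": -0.615, "dz": 1.825, "ax": -0.02, "ay": 0, "az": 0, "hand": 5},
  {"dx": -0.03, "dy": -0.615, "dz": 1.825, "ax": -0.02, "ay": 0, "az": 0, "hand": 5},
])

```text
clock: 17.08
tool_pos: [0.5909, 0.0196, 0.0939]
eef_rot: [0.681, 0.717, 0.109, 0.103]
contact_force: [0.3, 0.6, -1.2]
opening: 0.154
```

```bash
python3 - <<'E'
from h import *
s=r.get_state();print(s["tool_pos"],s["contact_force"],s["moment"])
for back in (.016,.001): print(delta(*tcp_for(.3,(.5889,.0226),3.1,.0405,lift=.003,back=back,yoff=-.0018)))
E
```

```text
[0.59090585 0.01960464 0.09388659] [ 0.33478114  0.59600142 -1.18662491] [-0.03250619  0.27990377 -0.01391897]
(array([ 0.022, -0.02 ,  0.005]), array([ 0.012,  0.005, -0.022]))
(array([ 0.021, -0.259, -0.07 ]), array([ 0.012,  0.005, -0.022]))
```

Emit:
servo_tool([
  {"dx": 0.02, "dy": -0.05, "dz": -0.01, "ax": 0, "ay": 0, "az": -0.02, "hand": 5},
  {"dx": 0.02, "dy": -0.1, "dz": -0.025, "ax": 0, "ay": 0, "az": -0.02, "hand": 5},
  {"dx": 0.02, "dy": -0.15, "dz": -0.04, "ax": 0, "ay": 0, "az": -0.02, "hand": 5},
  {"dx": 0.02, "dy": -0.2, "dz": -0.055, "ax": 0, "ay": 0, "az": -0.02, "hand": 5},
  {"dx": 0.02, "dy": -0.25, "dz": -0.07, "ax": 0, "ay": 0, "az": -0.02, "hand": 5},
  {"dx": 0.02, "dy": -0.25, "dz": -0.07, "ax": 0, "ay": 0, "az": -0.02, "hand": 5},
])

```text
clock: 17.82
tool_pos: [0.575, 0.0214, 0.0933]
eef_rot: [0.679, 0.718, 0.109, 0.103]
contact_force: [0.4, 1.6, -2.8]
opening: 0.158
```

```bash
python3 - <<'E'
from h import *
s=r.get_state();print(s["tool_pos"],s["contact_force"],s["moment"])
P,Rr=now(); print("tilt",np.arccos(-Rr.as_matrix()[2,2]))
for th,l in ((.25,.002),(.2,.0015),(.15,.001),(.1,.001),(.06,.001),(.03,.0005),(0,.0005),(0,-.0005)): print(th,*delta(*tcp_for(th,(.5889,.0226),3.1,.0405,lift=l,back=.0005,yoff=-.0018)))
E
```

```text
[0.57495675 0.02143045 0.09330975] [ 0.37079862  1.6225246  -2.75026052] [-0.06741499  0.26671592 -0.02479739]
tilt 0.30121175814357715
0.25 [-0.023  0.015  0.075] [ 0.489 -0.004  0.02 ]
0.2 [-0.023  0.042  0.146] [ 0.967 -0.004  0.02 ]
0.15 [-0.023  0.065  0.218] [ 1.444 -0.003  0.02 ]
0.1 [-0.023  0.088  0.284] [ 1.921 -0.003  0.02 ]
0.06 [-0.023  0.103  0.338] [ 2.303e+00 -2.000e-03  2.000e-02]
0.03 [-0.024  0.111  0.386] [ 2.59e+00 -2.00e-03  2.00e-02]
0 [-0.024  0.12   0.427] [ 2.876e+00 -2.000e-03  2.000e-02]
0 [-0.024  0.115  0.443] [ 2.876e+00 -2.000e-03  2.000e-02]
```

Emit:
servo_tool([
  {"dx": -0.015, "dy": 0.015, "dz": 0.075, "ax": 0.49, "ay": 0, "az": 0.02, "hand": 5},
  {"dx": -0.015, "dy": 0.042, "dz": 0.146, "ax": 0.97, "ay": 0, "az": 0.02, "hand": 5},
  {"dx": -0.015, "dy": 0.065, "dz": 0.218, "ax": 1.44, "ay": 0, "az": 0.02, "hand": 5},
  {"dx": -0.015, "dy": 0.088, "dz": 0.284, "ax": 1.92, "ay": 0, "az": 0.02, "hand": 5},
  {"dx": -0.015, "dy": 0.103, "dz": 0.338, "ax": 2.3, "ay": 0, "az": 0.02, "hand": 5},
  {"dx": -0.015, "dy": 0.111, "dz": 0.386, "ax": 2.59, "ay": 0, "az": 0.02, "hand": 5},
  {"dx": -0.015, "dy": 0.12, "dz": 0.427, "ax": 2.876, "ay": 0, "az": 0.02, "hand": 5},
  {"dx": -0.015, "dy": 0.12, "dz": 0.435, "ax": 2.876, "ay": 0, "az": 0.02, "hand": 5},
  {"dx": -0.015, "dy": 0.12, "dz": 0.435, "ax": 2.876, "ay": 0, "az": 0.02, "hand": 5},
])

```text
clock: 18.95
tool_pos: [0.5898, 0.0213, 0.0706]
eef_rot: [0.688, 0.726, 0.0, 0.0]
contact_force: [-0.7, -0.1, -0.9]
opening: 0.153
```

```bash
python3 - <<'E'
from h import *
s=r.get_state();print(s["tool_pos"],s["contact_force"],s["moment"])
P,Rr=now(); print("tilt",np.arccos(-Rr.as_matrix()[2,2]))
print(*delta(*tcp_for(0,(.5889,.0226),3.1,.0405,yoff=-.0018)))
E
```

```text
[0.5898235  0.02132523 0.0705873 ] [-0.67680169 -0.14324081 -0.85295115] [ 0.00555791 -0.04633677  0.02685548]
tilt 0.0008108061512886285
[-0.008 -0.014  0.001] [0.008 0.002 0.   ]
```

Emit:
servo_tool([
  {"dx": 0, "dy": 0, "dz": 0.015, "ax": 0, "ay": 0, "az": 0, "hand": 5},
  {"dx": 0, "dy": 0, "dz": 0.015, "ax": 0, "ay": 0, "az": 0, "hand": 40},
  {"dx": 0, "dy": 0, "dz": 0.015, "ax": 0, "ay": 0, "az": 0, "hand": 40},
  {"dx": 0, "dy": 0, "dz": 0.015, "ax": 0, "ay": 0, "az": 0, "hand": 40},
  {"dx": 0, "dy": 0, "dz": -0.3, "ax": 0, "ay": 0, "az": 0, "hand": 40},
  {"dx": 0, "dy": 0, "dz": -0.9, "ax": 0, "ay": 0, "az": 0, "hand": 50},
  {"dx": 0, "dy": 0, "dz": -1.8, "ax": 0, "ay": 0, "az": 0, "hand": 60},
  {"dx": 0, "dy": 0, "dz": -2.7, "ax": 0, "ay": 0, "az": 0, "hand": 60},
  {"dx": -0.5, "dy": 0, "dz": -3.2, "ax": 0, "ay": 0, "az": 0, "hand": 60},
  {"dx": -1.2, "dy": 0, "dz": -3.2, "ax": 0, "ay": 0, "az": 0, "hand": 60},
])

```text
clock: 20.2
tool_pos: [0.5953, -0.049, 0.2673]
eef_rot: [0.687, 0.727, 0.003, 0.002]
contact_force: [0.9, -0.5, -1.7]
opening: 0.679
```

```bash
python3 - <<'E'
from h import *
m=eyes.camera_model("wrist"); p,d=eyes.snapshot("wrist"); C=wcloud(d,m); cv2.imwrite("pics/w7.png",p[:,:,::-1])
a=(abs(C[...,0]-.589)<.07)&(abs(C[...,1]-.0226)<.04)&(d>0)
q=a&(C[...,2]>.068)&(C[...,2]<.08); print("rib",rect(C[q][:,:2]),np.median(C[q],0))
q=a&(C[...,2]>.038)&(C[...,2]<.046)&(abs(C[...,1]-.0226)<.028)&(abs(C[...,0]-.589)<.05)
A=np.c_[C[q][:,:2]-[.589,.0226],np.ones(q.sum())]; print("panel plane",np.linalg.lstsq(A,C[q][:,2],rcond=None)[0])
p,d=eyes.snapshot("top"); C=cloud("top",d); cv2.imwrite("pics/top3.png",p[:,:,::-1])
q=(C[...,0]>.35)&(C[...,0]<.6)&(C[...,1]<-.2)&(C[...,1]>-.52)&(C[...,2]>.038)&(C[...,2]<.05); print("B rib",rect(C[q][:,:2]),q.sum())
print(now()[0],delta(*tgt(.471,-.445,.22,18)))
E
```

```text
rib (array([0.59  , 0.0233]), 0.0428, 0.0135, -86.68) [0.59026986 0.02389338 0.07277728]
panel plane [3.99632837e-05 2.21041228e-05 4.12823399e-02]
B rib (array([ 0.471 , -0.4143]), 0.0426, 0.0138, -73.45) 96
[ 0.59396055 -0.05699902  0.26379573] (array([-6.363, -2.344,  0.757]), array([ 0.007,  0.048, -2.563]))
```

View pics/w7.png

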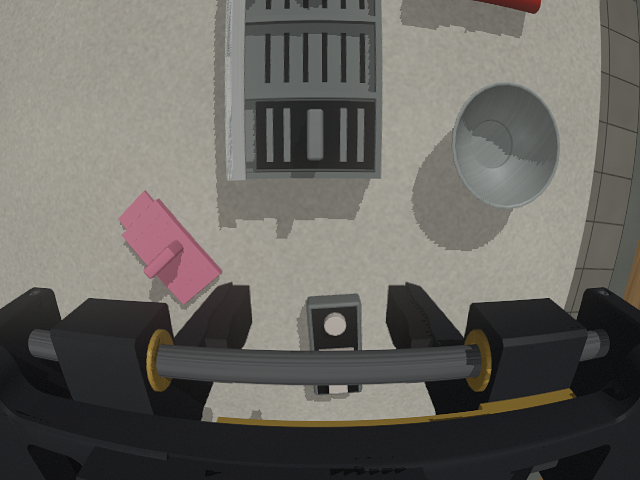

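View pics/top3.png

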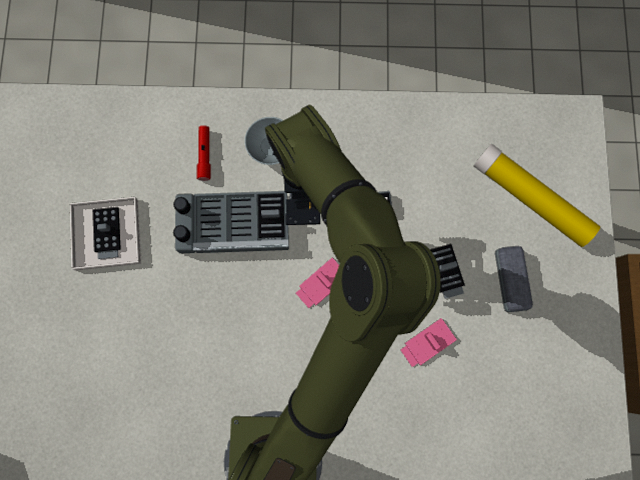

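Emit:
servo_tool([
  {"dx": -0.7, "dy": -0.2, "dz": 0, "ax": 0, "ay": 0, "az": -0.2, "hand": 60},
  {"dx": -1.5, "dy": -0.5, "dz": 0.1, "ax": 0, "ay": 0, "az": -0.5, "hand": 60},
  {"dx": -2.3, "dy": -0.8, "dz": 0.2, "ax": 0, "ay": 0, "az": -0.9, "hand": 60},
  {"dx": -3.1, "dy": -1.1, "dz": 0.3, "ax": 0, "ay": 0, "az": -1.3, "hand": 60},
  {"dx": -3.9, "dy": -1.4, "dz": 0.4, "ax": 0, "ay": 0, "az": -1.7, "hand": 60},
  {"dx": -4.7, "dy": -1.7, "dz": 0.5, "ax": 0, "ay": 0, "az": -2.1, "hand": 60},
  {"dx": -5.5, "dy": -2.0, "dz": 0.6, "ax": 0, "ay": 0, "az": -2.4, "hand": 60},
  {"dx": -6.1, "dy": -2.25, "dz": 0.76, "ax": 0, "ay": 0.05, "az": -2.56, "hand": 60},
  {"dx": -6.36, "dy": -2.34, "dz": 0.76, "ax": 0, "ay": 0.05, "az": -2.56, "hand": 60},
  {"dx": -6.36, "dy": -2.34, "dz": 0.76, "ax": 0, "ay": 0.05, "az": -2.56, "hand": 60},
])

```text
clock: 21.55
tool_pos: [0.4746, -0.4389, 0.2176]
eef_rot: [0.585, 0.811, 0.002, -0.001]
contact_force: [0.4, -0.2, 0.4]
opening: 0.679
```

```bash
python3 - <<'E'
from h import *
m=eyes.camera_model("wrist")
p,d=eyes.snapshot("wrist"); cv2.imwrite("pics/w8.png",p[:,:,::-1]); C=wcloud(d,m)
a=(abs(C[...,0]-.46)<.1)&(abs(C[...,1]+.415)<.08)
q=a&(C[...,2]>.038)&(C[...,2]<.05); x=rect(C[q][:,:2]);print("rib",x,q.sum())
print(now()[0],delta(*tgt(x[0][0],x[0][1],.040,x[3]+90)))
E
```

```text
rib (array([ 0.4731, -0.417 ]), 0.0444, 0.0137, -73.67) 889
[ 0.47540423 -0.43734131  0.21781376] (array([0.317, 0.062, 2.966]), array([ 0.03 , -0.054,  0.369]))
```

View pics/w8.png

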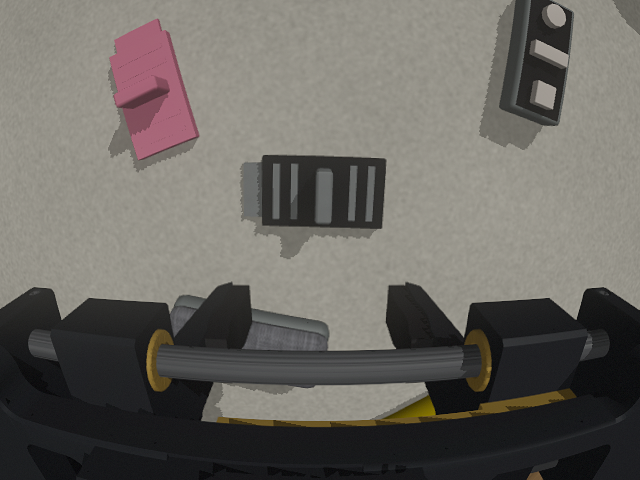

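Emit:
servo_tool([
  {"dx": 0.317, "dy": 0.062, "dz": 0.5, "ax": 0.03, "ay": -0.05, "az": 0.37, "hand": 50},
  {"dx": 0.317, "dy": 0.062, "dz": 1.2, "ax": 0.03, "ay": -0.05, "az": 0.37, "hand": 50},
  {"dx": 0.317, "dy": 0.062, "dz": 1.9, "ax": 0.03, "ay": -0.05, "az": 0.37, "hand": 45},
  {"dx": 0.317, "dy": 0.062, "dz": 2.3, "ax": 0.03, "ay": -0.05, "az": 0.37, "hand": 45},
  {"dx": 0.317, "dy": 0.062, "dz": 2.3, "ax": 0.03, "ay": -0.05, "az": 0.37, "hand": 45},
])

```text
clock: 22.22
tool_pos: [0.4719, -0.4174, 0.0782]
eef_rot: [0.599, 0.801, -0.001, -0.002]
contact_force: [0.5, -0.3, -0.4]
opening: 0.507
```

```bash
python3 - <<'E'
from h import *
m=eyes.camera_model("wrist")
p,d=eyes.snapshot("wrist"); C=wcloud(d,m)
a=(abs(C[...,0]-.46)<.1)&(abs(C[...,1]+.415)<.04)
q=a&(C[...,2]>.038)&(C[...,2]<.05); x=rect(C[q][:,:2]);print("rib",x,q.sum())
print(now()[0],delta(*tgt(.4731,-.4165,.040,16.4)))
E
```

```text
rib (array([ 0.4726, -0.4163]), 0.0439, 0.0136, -73.07) 2536
[ 0.47271696 -0.41814493  0.07964403] (array([0.024, 0.015, 0.661]), array([-0.01 , -0.002, -0.013]))
```

Emit:
servo_tool([
  {"dx": 0.02, "dy": 0.01, "dz": 0.3, "ax": 0, "ay": 0, "az": -0.05, "hand": 45},
  {"dx": 0.02, "dy": 0.01, "dz": 0.55, "ax": 0, "ay": 0, "az": -0.05, "hand": 45},
  {"dx": 0.02, "dy": 0.01, "dz": 0.65, "ax": 0, "ay": 0, "az": -0.05, "hand": 40},
  {"dx": 0.02, "dy": 0.01, "dz": 0.66, "ax": 0, "ay": 0, "az": -0.05, "hand": 20},
  {"dx": 0.02, "dy": 0.01, "dz": 0.66, "ax": 0, "ay": 0, "az": -0.05, "hand": 5},
  {"dx": 0.02, "dy": 0.01, "dz": 0.66, "ax": 0, "ay": 0, "az": -0.05, "hand": 5},
  {"dx": 0.02, "dy": 0.01, "dz": 0.66, "ax": 0, "ay": 0, "az": -0.05, "hand": 5},
  {"dx": 0.02, "dy": 0.01, "dz": 0.66, "ax": 0, "ay": 0, "az": -0.05, "hand": 5},
  {"dx": 0.02, "dy": 0.01, "dz": 0.66, "ax": 0, "ay": 0, "az": -0.05, "hand": 5},
])

```text
clock: 23.4
tool_pos: [0.4722, -0.418, 0.0399]
eef_rot: [0.598, 0.801, -0.001, -0.0]
contact_force: [-0.0, 0.5, 3.3]
opening: 0.158
```

```bash
python3 - <<'E'
from h import *
print(now()[0],delta(*tcp_for(.3,(.5849,.0987),3.2,.0405,lift=.12,back=.02)))
E
```

```text
[ 0.47217346 -0.41801745  0.03985077] (array([ 7.701,  4.325, -2.852]), array([-2.865, -0.325,  2.207]))
```

Emit:
servo_tool([
  {"dx": 0, "dy": 0, "dz": -0.5, "ax": 0, "ay": 0, "az": 0, "hand": 5},
  {"dx": 0.1, "dy": 0.1, "dz": -1.3, "ax": 0, "ay": 0, "az": 0, "hand": 5},
  {"dx": 0.3, "dy": 0.2, "dz": -2.1, "ax": 0, "ay": 0, "az": 0.1, "hand": 5},
  {"dx": 0.9, "dy": 0.6, "dz": -2.7, "ax": 0, "ay": 0, "az": 0.3, "hand": 5},
  {"dx": 1.6, "dy": 1.0, "dz": -2.9, "ax": -0.3, "ay": 0, "az": 0.5, "hand": 5},
  {"dx": 2.3, "dy": 1.4, "dz": -2.9, "ax": -0.6, "ay": -0.1, "az": 0.7, "hand": 5},
  {"dx": 3.0, "dy": 1.8, "dz": -2.9, "ax": -0.9, "ay": -0.1, "az": 0.9, "hand": 5},
  {"dx": 3.7, "dy": 2.2, "dz": -2.9, "ax": -1.2, "ay": -0.15, "az": 1.1, "hand": 5},
  {"dx": 4.4, "dy": 2.6, "dz": -2.9, "ax": -1.5, "ay": -0.2, "az": 1.3, "hand": 5},
  {"dx": 5.1, "dy": 3.0, "dz": -2.9, "ax": -1.8, "ay": -0.2, "az": 1.5, "hand": 5},
])

```text
clock: 24.65
tool_pos: [0.5571, -0.0719, 0.2125]
eef_rot: [0.657, 0.748, 0.068, 0.064]
contact_force: [1.3, -0.0, -2.8]
opening: 0.156
```

```bash
python3 - <<'E'
from h import *
print(now()[0],delta(*tcp_for(.3,(.5849,.0987),3.2,.0405,lift=.12,back=.02)))
E
```

```text
[ 0.55712301 -0.07189402  0.21251788] (array([2.754, 0.887, 0.189]), array([-1.077, -0.114,  0.699]))
```

Emit:
servo_tool([
  {"dx": 0.6, "dy": 0.2, "dz": 0.05, "ax": -0.3, "ay": 0, "az": 0.2, "hand": 5},
  {"dx": 1.3, "dy": 0.4, "dz": 0.1, "ax": -0.6, "ay": -0.05, "az": 0.4, "hand": 5},
  {"dx": 2.0, "dy": 0.65, "dz": 0.15, "ax": -0.85, "ay": -0.1, "az": 0.55, "hand": 5},
  {"dx": 2.5, "dy": 0.8, "dz": 0.19, "ax": -1.08, "ay": -0.11, "az": 0.7, "hand": 5},
  {"dx": 2.75, "dy": 0.89, "dz": 0.19, "ax": -1.08, "ay": -0.11, "az": 0.7, "hand": 5},
  {"dx": 2.75, "dy": 0.89, "dz": 0.19, "ax": -1.08, "ay": -0.11, "az": 0.7, "hand": 5},
  {"dx": 2.75, "dy": 0.89, "dz": 0.19, "ax": -1.08, "ay": -0.11, "az": 0.7, "hand": 5},
])

```text
clock: 25.52
tool_pos: [0.5901, 0.095, 0.2103]
eef_rot: [0.68, 0.718, 0.108, 0.103]
contact_force: [-0.3, -0.5, -1.0]
opening: 0.158
```

```bash
python3 - <<'E'
from h import *
print(now()[0]); handcheck("w9")
for yo in (0,-.001,-.002): print(yo,delta(*tcp_for(.3,(.5849,.0987),3.2,.0405,lift=.003,back=.016,yoff=yo)))
E
```

```text
[0.59014191 0.09499029 0.2102844 ]
panel z hist [(np.float64(0.018), 34), (np.float64(0.019), 42), (np.float64(0.027), 1058), (np.float64(0.028), 5422), (np.float64(0.029), 4200), (np.float64(0.03), 543), (np.float64(0.031), 129), (np.float64(0.032), 160), (np.float64(0.033), 121), (np.float64(0.034), 184), (np.float64(0.035), 535), (np.float64(0.036), 529), (np.float64(0.037), 162), (np.float64(0.038), 130), (np.float64(0.039), 60)]
panel +x(cart y) edge: by |y|band [0.0333, 0.0332, 0.0333, 0.0334]
panel y (cart x) extent [-0.0536  0.0547]
rib x max 0.0234 z [-0.0185 -0.0027]
0 (array([ 0.072, -0.644,  1.843]), array([-0.003,  0.021, -0.018]))
-0.001 (array([ 0.055, -0.644,  1.843]), array([-0.003,  0.021, -0.018]))
-0.002 (array([ 0.038, -0.644,  1.843]), array([-0.003,  0.021, -0.018]))
```

View pics/w9.png

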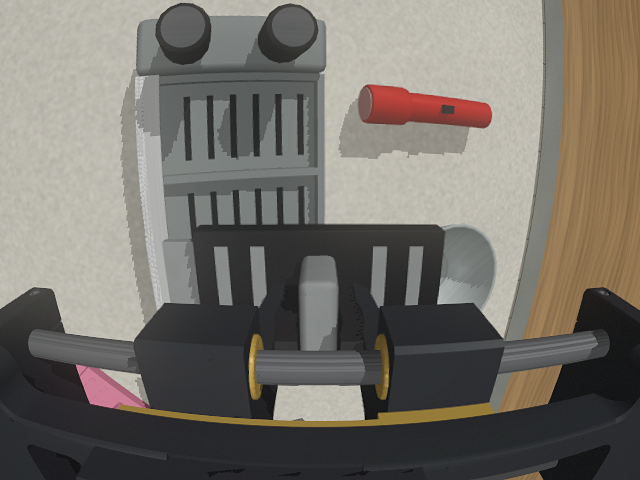

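Emit:
servo_tool([
  {"dx": 0.05, "dy": -0.1, "dz": 0.4, "ax": 0, "ay": 0.02, "az": -0.02, "hand": 5},
  {"dx": 0.05, "dy": -0.3, "dz": 0.9, "ax": 0, "ay": 0.02, "az": -0.02, "hand": 5},
  {"dx": 0.05, "dy": -0.48, "dz": 1.4, "ax": 0, "ay": 0.02, "az": -0.02, "hand": 5},
  {"dx": 0.05, "dy": -0.59, "dz": 1.68, "ax": 0, "ay": 0.02, "az": -0.02, "hand": 5},
  {"dx": 0.05, "dy": -0.63, "dz": 1.8, "ax": 0, "ay": 0.02, "az": -0.02, "hand": 5},
  {"dx": 0.05, "dy": -0.645, "dz": 1.843, "ax": 0, "ay": 0.02, "az": -0.02, "hand": 5},
  {"dx": 0.05, "dy": -0.645, "dz": 1.843, "ax": 0, "ay": 0.02, "az": -0.02, "hand": 5},
])

```text
clock: 26.45
tool_pos: [0.5862, 0.0993, 0.0937]
eef_rot: [0.679, 0.719, 0.11, 0.102]
contact_force: [0.2, 0.2, -0.8]
opening: 0.155
```

```bash
python3 - <<'E'
from h import *
s=r.get_state();print(s["tool_pos"],s["contact_force"],s["moment"])
for back in (.016,.001): print(delta(*tcp_for(.3,(.5849,.0987),3.2,.0403,lift=.003,back=back,yoff=-.0014)))
E
```

```text
[0.58615527 0.099292   0.09371493] [ 0.219275    0.1789019  -0.78063898] [-0.01833292  0.26532551  0.05332056]
(array([-0.032, -0.01 ,  0.008]), array([ 0.008, -0.02 ,  0.011]))
(array([-0.032, -0.249, -0.066]), array([ 0.008, -0.02 ,  0.011]))
```

Emit:
servo_tool([
  {"dx": -0.02, "dy": -0.05, "dz": -0.01, "ax": 0, "ay": -0.02, "az": 0.01, "hand": 5},
  {"dx": -0.02, "dy": -0.1, "dz": -0.02, "ax": 0, "ay": -0.02, "az": 0.01, "hand": 5},
  {"dx": -0.02, "dy": -0.15, "dz": -0.035, "ax": 0, "ay": -0.02, "az": 0.01, "hand": 5},
  {"dx": -0.02, "dy": -0.2, "dz": -0.05, "ax": 0, "ay": -0.02, "az": 0.01, "hand": 5},
  {"dx": -0.02, "dy": -0.245, "dz": -0.066, "ax": 0, "ay": -0.02, "az": 0.01, "hand": 5},
  {"dx": -0.02, "dy": -0.245, "dz": -0.066, "ax": 0, "ay": -0.02, "az": 0.01, "hand": 5},
])

```text
clock: 27.2
tool_pos: [0.5705, 0.0981, 0.093]
eef_rot: [0.679, 0.719, 0.109, 0.103]
contact_force: [0.4, 1.0, -2.4]
opening: 0.156
```

```bash
python3 - <<'E'
from h import *
s=r.get_state();print(s["tool_pos"],s["contact_force"],s["moment"])
P,Rr=now(); print("tilt",np.arccos(-Rr.as_matrix()[2,2]))
for th,l in ((.25,.002),(.2,.0015),(.15,.001),(.1,.001),(.06,.001),(.03,.0005),(0,.0005),(0,-.0005)): print(th,*delta(*tcp_for(th,(.5849,.0987),3.2,.0403,lift=l,back=.0005,yoff=-.0014)))
E
```

```text
[0.57049392 0.09812234 0.09300446] [ 0.40646653  0.96657802 -2.37814729] [-0.11262111  0.23989948 -0.0471339 ]
tilt 0.3004387465945909
0.25 [-0.027  0.023  0.075] [ 0.482 -0.004  0.018]
0.2 [-0.027  0.05   0.146] [ 0.959 -0.003  0.018]
0.15 [-0.027  0.073  0.219] [ 1.437 -0.003  0.018]
0.1 [-0.027  0.095  0.285] [ 1.914 -0.002  0.018]
0.06 [-0.027  0.111  0.338] [ 2.296e+00 -2.000e-03  1.800e-02]
0.03 [-0.028  0.119  0.386] [ 2.583e+00 -2.000e-03  1.800e-02]
0 [-0.028  0.128  0.427] [ 2.869e+00 -1.000e-03  1.800e-02]
0 [-0.028  0.123  0.443] [ 2.869e+00 -1.000e-03  1.800e-02]
```

Emit:
servo_tool([
  {"dx": -0.02, "dy": 0.023, "dz": 0.075, "ax": 0.48, "ay": 0, "az": 0.02, "hand": 5},
  {"dx": -0.02, "dy": 0.05, "dz": 0.146, "ax": 0.96, "ay": 0, "az": 0.02, "hand": 5},
  {"dx": -0.02, "dy": 0.073, "dz": 0.218, "ax": 1.44, "ay": 0, "az": 0.02, "hand": 5},
  {"dx": -0.02, "dy": 0.095, "dz": 0.284, "ax": 1.91, "ay": 0, "az": 0.02, "hand": 5},
  {"dx": -0.02, "dy": 0.111, "dz": 0.338, "ax": 2.3, "ay": 0, "az": 0.02, "hand": 5},
  {"dx": -0.02, "dy": 0.119, "dz": 0.386, "ax": 2.58, "ay": 0, "az": 0.02, "hand": 5},
  {"dx": -0.02, "dy": 0.126, "dz": 0.427, "ax": 2.87, "ay": 0, "az": 0.02, "hand": 5},
  {"dx": -0.02, "dy": 0.126, "dz": 0.437, "ax": 2.87, "ay": 0, "az": 0.02, "hand": 5},
  {"dx": -0.02, "dy": 0.126, "dz": 0.437, "ax": 2.87, "ay": 0, "az": 0.02, "hand": 5},
])

```text
clock: 28.32
tool_pos: [0.5856, 0.0977, 0.0702]
eef_rot: [0.687, 0.727, 0.0, 0.0]
contact_force: [-0.4, -0.1, -2.2]
opening: 0.153
```

```bash
python3 - <<'E'
from h import *
s=r.get_state();print(s["tool_pos"],s["contact_force"],s["moment"])
print(*delta(*tcp_for(0,(.5849,.0987),3.2,.0403,yoff=-.0014)))
E
```

```text
[0.58563489 0.09771545 0.0701756 ] [-0.39870929 -0.11706274 -2.15316494] [-0.05892107 -0.10670636 -0.02054763]
[-0.006 -0.011 -0.002] [ 0.004  0.003 -0.001]
```

Emit:
servo_tool([
  {"dx": 0, "dy": 0, "dz": 0.015, "ax": 0, "ay": 0, "az": 0, "hand": 5},
  {"dx": 0, "dy": 0, "dz": 0.015, "ax": 0, "ay": 0, "az": 0, "hand": 40},
  {"dx": 0, "dy": 0, "dz": 0.015, "ax": 0, "ay": 0, "az": 0, "hand": 40},
  {"dx": 0, "dy": 0, "dz": 0.015, "ax": 0, "ay": 0, "az": 0, "hand": 40},
  {"dx": 0, "dy": 0, "dz": -0.3, "ax": 0, "ay": 0, "az": 0, "hand": 40},
  {"dx": 0, "dy": 0, "dz": -0.9, "ax": 0, "ay": 0, "az": 0, "hand": 50},
  {"dx": 0, "dy": 0, "dz": -1.8, "ax": 0, "ay": 0, "az": 0, "hand": 60},
  {"dx": 0, "dy": 0, "dz": -2.7, "ax": 0, "ay": 0, "az": 0, "hand": 60},
  {"dx": -0.7, "dy": 0, "dz": -3.2, "ax": 0, "ay": 0, "az": 0, "hand": 60},
  {"dx": -1.5, "dy": 0, "dz": -3.2, "ax": 0, "ay": 0, "az": 0, "hand": 60},
])

```text
clock: 29.58
tool_pos: [0.5923, 0.0088, 0.2668]
eef_rot: [0.686, 0.727, 0.003, 0.002]
contact_force: [0.3, -1.3, -0.5]
opening: 0.679
```

Emit:
servo_tool([
  {"dx": -0.5, "dy": 0, "dz": 0, "ax": 0, "ay": 0, "az": 0, "hand": 60},
  {"dx": -0.5, "dy": 0, "dz": 0, "ax": 0, "ay": 0, "az": 0, "hand": 60},
  {"dx": -0.5, "dy": 0, "dz": 0, "ax": 0, "ay": 0, "az": 0, "hand": 60},
])

```text
clock: 29.95
tool_pos: [0.5923, -0.0203, 0.2631]
eef_rot: [0.687, 0.727, 0.001, -0.0]
contact_force: [-0.2, 0.5, -0.0]
opening: 0.679
```

```bash
cat >> h.py <<'E'
def seatcheck(name):
    m=eyes.camera_model("wrist"); p,d=eyes.snapshot("wrist"); C=wcloud(d,m); cv2.imwrite(f"pics/{name}.png",p[:,:,::-1])
    for sx,sy in ((.5889,.0226),(.5849,.0987)):
        a=(abs(C[...,0]-sx)<.07)&(abs(C[...,1]-sy)<.035)&(d>0)
        q=a&(C[...,2]>.068)&(C[...,2]<.08); print("rib",rect(C[q][:,:2]) if q.sum()>20 else None,"seat",sx,sy)
        q=a&(C[...,2]>.034)&(C[...,2]<.05)&(abs(C[...,1]-sy)<.028)&(abs(C[...,0]-sx)<.05)
        A=np.c_[C[q][:,:2]-[sx,sy],np.ones(q.sum())]; print("  panel plane",np.linalg.lstsq(A,C[q][:,2],rcond=None)[0].round(4))
E
python3 - <<'E'
from h import *
seatcheck("w10")
for n in ("top","scene"):
    p,d=eyes.snapshot(n); C=cloud(n,d); cv2.imwrite(f"pics/{n}4.png",p[:,:,::-1])
    reg=(abs(C[...,0]-.628)<.06)&(abs(C[...,1]+.216)<.1)&(d>0)
    q=reg&(C[...,2]>.022); x=rect(C[q][:,:2]); print(n,"pod",x)
print(now()[0],delta(*tgt(.63,-.27,.20,6.5)))
E
```

```text
rib (array([0.5905, 0.0234]), 0.0426, 0.0136, -86.46) seat 0.5889 0.0226
  panel plane [0.0001 0.0007 0.0413]
rib (array([0.5864, 0.0987]), 0.0441, 0.0133, -86.75) seat 0.5849 0.0987
  panel plane [ 0.0006 -0.0001  0.0413]
top pod (array([ 0.6298, -0.2495]), 0.0601, 0.0564, 7.52)
scene pod (array([ 0.6268, -0.2167]), 0.128, 0.0627, -82.76)
[ 0.59231906 -0.01998169  0.26263688] (array([-4.198,  0.383,  1.039]), array([ 0.006, -0.011, -0.524]))
```

View pics/w10.png

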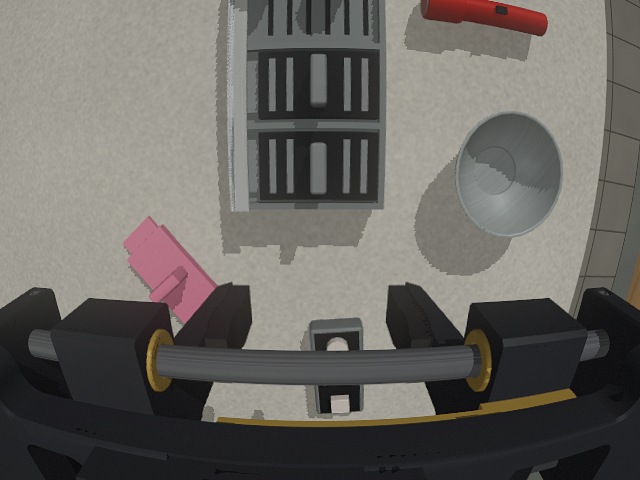

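Emit:
servo_tool([
  {"dx": -0.7, "dy": 0.06, "dz": 0, "ax": 0, "ay": 0, "az": -0.1, "hand": 40},
  {"dx": -1.5, "dy": 0.13, "dz": 0.2, "ax": 0, "ay": 0, "az": -0.2, "hand": 20},
  {"dx": -2.4, "dy": 0.2, "dz": 0.4, "ax": 0, "ay": 0, "az": -0.3, "hand": 0},
  {"dx": -3.2, "dy": 0.3, "dz": 0.7, "ax": 0, "ay": 0, "az": -0.4, "hand": 0},
  {"dx": -3.9, "dy": 0.38, "dz": 1.0, "ax": 0, "ay": 0, "az": -0.52, "hand": 0},
  {"dx": -4.2, "dy": 0.38, "dz": 1.04, "ax": 0, "ay": 0, "az": -0.52, "hand": 0},
  {"dx": -4.2, "dy": 0.38, "dz": 1.04, "ax": 0, "ay": 0, "az": -0.52, "hand": 0},
  {"dx": -4.2, "dy": 0.38, "dz": 1.04, "ax": 0, "ay": 0, "az": -0.52, "hand": 0},
])

```text
clock: 31.1
tool_pos: [0.6301, -0.2691, 0.2011]
eef_rot: [0.666, 0.746, 0.001, 0.0]
contact_force: [0.1, 0.7, 0.4]
opening: 0.005
```

```bash
python3 - <<'E'
from h import *
m=eyes.camera_model("wrist"); p,d=eyes.snapshot("wrist"); C=wcloud(d,m); cv2.imwrite("pics/w11.png",p[:,:,::-1])
reg=(abs(C[...,0]-.628)<.06)&(abs(C[...,1]+.216)<.1)&(d>0)
Z=C[...,2]
h,e=np.histogram(Z[reg],np.arange(.02,.06,.002)); print([(round(a,3),int(b)) for a,b in zip(e,h)])
q=(reg&(Z>.034)&(Z<.042)).astype(np.uint8)
k,l,st,ce=cv2.connectedComponentsWithStats(q)
for i in range(1,k):
    if st[i,4]>60: P=C[l==i]; print(rect(P[:,:2]),np.median(P,0).round(4),st[i].tolist())
q=reg&(Z>.024); print("pod",rect(C[q][:,:2]))
print(now()[0],r.get_state()["opening"])
E
```

```text
[(np.float64(0.02), 5), (np.float64(0.022), 159), (np.float64(0.024), 728), (np.float64(0.026), 5939), (np.float64(0.028), 2287), (np.float64(0.03), 23), (np.float64(0.032), 34), (np.float64(0.034), 160), (np.float64(0.036), 2006), (np.float64(0.038), 265), (np.float64(0.04), 0), (np.float64(0.042), 0), (np.float64(0.044), 0), (np.float64(0.046), 0), (np.float64(0.048), 0), (np.float64(0.05), 0), (np.float64(0.052), 0), (np.float64(0.054), 0), (np.float64(0.056), 0)]
(array([ 0.6232, -0.1745]), 0.0228, 0.0228, 82.5) [ 0.6231 -0.1744  0.0371] [307, 90, 31, 31, 730]
(array([ 0.628 , -0.2158]), 0.0399, 0.0139, 7.11) [ 0.6284 -0.2158  0.0372] [296, 150, 53, 19, 944]
(array([ 0.6325, -0.2576]), 0.0215, 0.0213, -83.09) [ 0.6325 -0.2572  0.0372] [308, 199, 28, 28, 757]
pod (array([ 0.6281, -0.2181]), 0.1362, 0.12, 89.88)
[ 0.63004157 -0.26921052  0.20110076] 0.006272047759112746
```

View pics/w11.png

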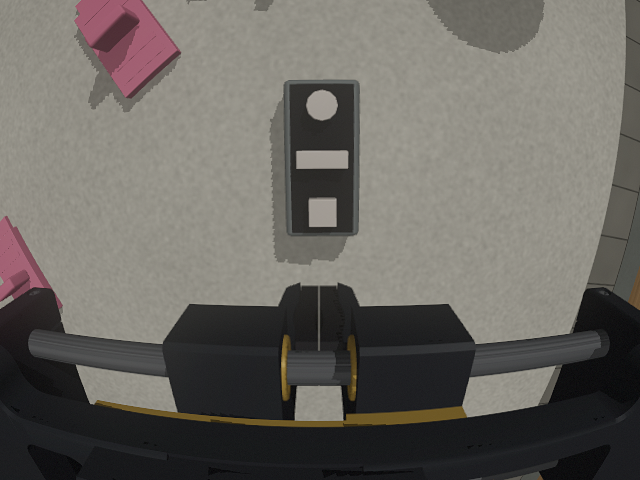

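```bash
python3 - <<'E'
from h import *
print(delta(*tgt(.6231,-.1745,.075,6.5)))
E
```

```text
(array([1.579, 0.06 , 2.104]), array([ 0.019, -0.012,  0.004]))
```

Emit:
servo_tool([
  {"dx": 0.8, "dy": 0.03, "dz": 0.2, "ax": 0, "ay": 0, "az": 0, "hand": 0},
  {"dx": 1.58, "dy": 0.06, "dz": 0.5, "ax": 0, "ay": 0, "az": 0, "hand": 0},
  {"dx": 1.58, "dy": 0.06, "dz": 1.2, "ax": 0, "ay": 0, "az": 0, "hand": 0},
  {"dx": 1.58, "dy": 0.06, "dz": 1.8, "ax": 0, "ay": 0, "az": 0, "hand": 0},
  {"dx": 1.58, "dy": 0.06, "dz": 2.05, "ax": 0, "ay": 0, "az": 0, "hand": 0},
  {"dx": 1.58, "dy": 0.06, "dz": 2.05, "ax": 0, "ay": 0, "az": 0, "hand": 0},
  {"dx": 1.58, "dy": 0.06, "dz": 2.05, "ax": 0, "ay": 0, "az": 0, "hand": 0},
])

```text
clock: 32.02
tool_pos: [0.6236, -0.1773, 0.0785]
eef_rot: [0.667, 0.745, 0.001, 0.001]
contact_force: [0.3, 0.0, 0.0]
opening: 0.004
```

```bash
python3 - <<'E'
from h import *
print(now()[0],r.get_state()["contact_force"],delta(*tgt(.6231,-.1745,.0555,6.5)))
E
```

```text
[ 0.62359849 -0.17730825  0.07853116] [0.26331985 0.04193401 0.01502834] (array([ 0.047, -0.004,  0.384]), array([ 0.029,  0.001, -0.031]))
```

Emit:
servo_tool([
  {"dx": 0.03, "dy": 0, "dz": 0.15, "ax": 0, "ay": 0, "az": 0, "hand": 0},
  {"dx": 0.03, "dy": 0, "dz": 0.25, "ax": 0, "ay": 0, "az": 0, "hand": 0},
  {"dx": 0.03, "dy": 0, "dz": 0.32, "ax": 0, "ay": 0, "az": 0, "hand": 0},
  {"dx": 0.03, "dy": 0, "dz": 0.36, "ax": 0, "ay": 0, "az": 0, "hand": 0},
  {"dx": 0.03, "dy": 0, "dz": 0.39, "ax": 0, "ay": 0, "az": 0, "hand": 0},
  {"dx": 0.03, "dy": 0, "dz": 0.39, "ax": 0, "ay": 0, "az": 0, "hand": 0},
  {"dx": 0.03, "dy": 0, "dz": 0.39, "ax": 0, "ay": 0, "az": 0, "hand": 0},
])

```text
clock: 32.9
tool_pos: [0.6225, -0.1757, 0.0554]
eef_rot: [0.667, 0.745, 0.0, 0.001]
contact_force: [-4.6, 0.2, 14.1]
opening: 0.006
```

Emit:
servo_tool([
  {"dx": 0, "dy": 0, "dz": 0, "ax": 0, "ay": 0, "az": 0, "hand": 0},
  {"dx": 0, "dy": 0, "dz": 0, "ax": 0, "ay": 0, "az": 0, "hand": 0},
  {"dx": 0, "dy": 0, "dz": -0.2, "ax": 0, "ay": 0, "az": 0, "hand": 0},
  {"dx": 0, "dy": 0, "dz": -0.5, "ax": 0, "ay": 0, "az": 0, "hand": 0},
  {"dx": 0, "dy": 0, "dz": -0.6, "ax": 0, "ay": 0, "az": 0, "hand": 0},
  {"dx": -0.5, "dy": 0, "dz": -0.6, "ax": 0, "ay": 0, "az": 0, "hand": 0},
  {"dx": -1.0, "dy": 0, "dz": -0.6, "ax": 0, "ay": 0, "az": 0, "hand": 0},
  {"dx": -1.38, "dy": 0, "dz": -0.6, "ax": 0, "ay": 0, "az": 0, "hand": 0},
  {"dx": -1.38, "dy": 0, "dz": -0.6, "ax": 0, "ay": 0, "az": 0, "hand": 0},
])

```text
clock: 34.02
tool_pos: [0.6306, -0.261, 0.0889]
eef_rot: [0.669, 0.744, -0.001, 0.0]
contact_force: [0.4, 0.6, -0.6]
opening: 0.004
```

```bash
python3 - <<'E'
from h import *
print(now()[0],r.get_state()["contact_force"],delta(*tgt(.6325,-.2574,.0555,6.5)))
E
```

```text
[ 0.63059877 -0.26097473  0.088926  ] [ 0.43862124  0.5899059  -0.55717761] (array([0.057, 0.038, 0.557]), array([-0.006,  0.013, -0.073]))
```

Emit:
servo_tool([
  {"dx": 0.04, "dy": 0.03, "dz": 0.15, "ax": 0, "ay": 0, "az": -0.05, "hand": 0},
  {"dx": 0.05, "dy": 0.03, "dz": 0.3, "ax": 0, "ay": 0, "az": -0.05, "hand": 0},
  {"dx": 0.05, "dy": 0.03, "dz": 0.42, "ax": 0, "ay": 0, "az": -0.05, "hand": 0},
  {"dx": 0.05, "dy": 0.03, "dz": 0.5, "ax": 0, "ay": 0, "az": -0.05, "hand": 0},
  {"dx": 0.05, "dy": 0.03, "dz": 0.555, "ax": 0, "ay": 0, "az": -0.05, "hand": 0},
  {"dx": 0.05, "dy": 0.03, "dz": 0.555, "ax": 0, "ay": 0, "az": -0.05, "hand": 0},
  {"dx": 0.05, "dy": 0.03, "dz": 0.555, "ax": 0, "ay": 0, "az": -0.05, "hand": 0},
  {"dx": 0.05, "dy": 0.03, "dz": 0.555, "ax": 0, "ay": 0, "az": -0.05, "hand": 0},
])

```text
clock: 35.02
tool_pos: [0.6331, -0.2548, 0.0565]
eef_rot: [0.665, 0.747, 0.0, 0.0]
contact_force: [-1.5, 1.9, 4.1]
opening: 0.006
```

Emit:
servo_tool([
  {"dx": -0.03, "dy": 0, "dz": 0.02, "ax": 0, "ay": 0, "az": 0, "hand": 0},
  {"dx": -0.03, "dy": 0, "dz": 0.025, "ax": 0, "ay": 0, "az": 0, "hand": 0},
  {"dx": -0.03, "dy": 0, "dz": 0.025, "ax": 0, "ay": 0, "az": 0, "hand": 0},
  {"dx": -0.03, "dy": 0, "dz": 0.025, "ax": 0, "ay": 0, "az": 0, "hand": 0},
])

```text
clock: 35.52
tool_pos: [0.6335, -0.2561, 0.0555]
eef_rot: [0.665, 0.747, 0.001, 0.0]
contact_force: [-2.4, 3.8, 7.8]
opening: 0.008
```

Emit:
servo_tool([
  {"dx": 0, "dy": 0, "dz": -0.2, "ax": 0, "ay": 0, "az": 0, "hand": 0},
  {"dx": 0, "dy": 0, "dz": -0.5, "ax": 0, "ay": 0, "az": 0, "hand": 0},
  {"dx": 0, "dy": 0, "dz": -0.6, "ax": 0, "ay": 0, "az": 0, "hand": 0},
  {"dx": 0.4, "dy": 0, "dz": -0.6, "ax": 0, "ay": 0, "az": 0, "hand": 0},
  {"dx": 0.67, "dy": 0, "dz": -0.6, "ax": 0, "ay": 0, "az": 0, "hand": 0},
  {"dx": 0.67, "dy": 0, "dz": -0.6, "ax": 0, "ay": 0, "az": 0, "hand": 0},
  {"dx": 0.67, "dy": 0, "dz": -0.6, "ax": 0, "ay": 0, "az": 0, "hand": 0},
])

```text
clock: 36.4
tool_pos: [0.6283, -0.218, 0.0904]
eef_rot: [0.665, 0.746, -0.0, 0.0]
contact_force: [-0.2, 0.4, 0.6]
opening: 0.004
```

```bash
python3 - <<'E'
from h import *
print(now()[0],r.get_state()["contact_force"],delta(*tgt(.628,-.2158,.0555,6.5)))
E
```

```text
[ 0.62830432 -0.21801834  0.09043472] [-0.21042219  0.37773026  0.61975054] (array([ 0.038, -0.001,  0.582]), array([-0.002,  0.012,  0.011]))
```

Emit:
servo_tool([
  {"dx": 0.03, "dy": 0, "dz": 0.15, "ax": 0, "ay": 0, "az": 0, "hand": 0},
  {"dx": 0.03, "dy": 0, "dz": 0.3, "ax": 0, "ay": 0, "az": 0, "hand": 0},
  {"dx": 0.03, "dy": 0, "dz": 0.43, "ax": 0, "ay": 0, "az": 0, "hand": 0},
  {"dx": 0.03, "dy": 0, "dz": 0.52, "ax": 0, "ay": 0, "az": 0, "hand": 0},
  {"dx": 0.03, "dy": 0, "dz": 0.585, "ax": 0, "ay": 0, "az": 0, "hand": 0},
  {"dx": 0.03, "dy": 0, "dz": 0.59, "ax": 0, "ay": 0, "az": 0, "hand": 0},
  {"dx": 0.03, "dy": 0, "dz": 0.59, "ax": 0, "ay": 0, "az": 0, "hand": 0},
  {"dx": 0.03, "dy": 0, "dz": 0.59, "ax": 0, "ay": 0, "az": 0, "hand": 0},
])

```text
clock: 37.4
tool_pos: [0.6278, -0.2154, 0.0555]
eef_rot: [0.665, 0.747, -0.0, -0.0]
contact_force: [-3.7, -0.2, 6.1]
opening: 0.003
```

Emit:
servo_tool([
  {"dx": 0, "dy": 0, "dz": 0.01, "ax": 0, "ay": 0, "az": 0, "hand": 0},
  {"dx": 0, "dy": 0, "dz": 0.01, "ax": 0, "ay": 0, "az": 0, "hand": 0},
  {"dx": 0, "dy": 0, "dz": 0.01, "ax": 0, "ay": 0, "az": 0, "hand": 0},
  {"dx": 0, "dy": 0, "dz": -0.3, "ax": 0, "ay": 0, "az": 0, "hand": 0},
  {"dx": 0, "dy": 0, "dz": -1.0, "ax": 0, "ay": 0, "az": 0, "hand": 0},
  {"dx": 0, "dy": 0, "dz": -1.9, "ax": 0, "ay": 0, "az": 0, "hand": 0},
  {"dx": 0, "dy": -0.6, "dz": -2.6, "ax": 0, "ay": 0, "az": 0, "hand": 0},
  {"dx": -0.5, "dy": -1.2, "dz": -3.0, "ax": 0, "ay": 0, "az": 0, "hand": 0},
  {"dx": -1.0, "dy": -1.8, "dz": -3.0, "ax": 0, "ay": 0, "az": 0, "hand": 0},
  {"dx": -1.0, "dy": -1.8, "dz": -3.0, "ax": 0, "ay": 0, "az": 0, "hand": 0},
])

```text
clock: 38.65
tool_pos: [0.5249, -0.2916, 0.2357]
eef_rot: [0.668, 0.744, -0.002, 0.001]
contact_force: [-0.2, 0.6, 0.1]
opening: 0.007
```

Emit:
servo_tool([
  {"dx": 0, "dy": 0, "dz": 0, "ax": 0, "ay": 0, "az": 0, "hand": 0},
  {"dx": 0, "dy": 0, "dz": 0, "ax": 0, "ay": 0, "az": 0, "hand": 0},
])

```text
clock: 38.9
tool_pos: [0.5289, -0.2855, 0.2355]
eef_rot: [0.664, 0.748, 0.001, 0.0]
contact_force: [-0.3, 0.1, 0.0]
opening: 0.003
```

```bash
python3 - <<'E'
from h import *
seatcheck("w12")
m=eyes.camera_model("wrist"); p,d=eyes.snapshot("wrist"); C=wcloud(d,m)
for n,(x,y) in dict(round=(.6231,-.1745),bar=(.628,-.2158),square=(.6325,-.2574)).items():
    q=(abs(C[...,0]-x)<.005)&(abs(C[...,1]-y)<.005)&(d>0); print(n,np.median(C[...,2][q]))
for n in ("scene","top"):
    p,d=eyes.snapshot(n); cv2.imwrite(f"pics/{n}5.png",p[:,:,::-1]); C=cloud(n,d)
    q=(abs(C[...,0]-.545)<.06)&(abs(C[...,1]-.442)<.03)&(C[...,2]>.011)&(C[...,2]<.022); A=np.c_[C[q][:,:2]-[.545,.442],np.ones(q.sum())]
    print(n,"spent panel",np.linalg.lstsq(A,C[q][:,2],rcond=None)[0].round(4),q.sum())
print(now()[0],r.get_state()["contact_force"])
E
```

```text
rib None seat 0.5889 0.0226
  panel plane [0. 0. 0.]
rib None seat 0.5849 0.0987
  panel plane [0. 0. 0.]
round 0.03719155479601893
bar 0.03705102001648386
square 0.03709642800565913
scene spent panel [ 0.001  -0.0019  0.0167] 834
top spent panel [ 0.0038 -0.0015  0.0159] 813
[ 0.5282929  -0.28626565  0.23508567] [-0.26139349 -0.025099    0.08818331]
```

View pics/scene5.png

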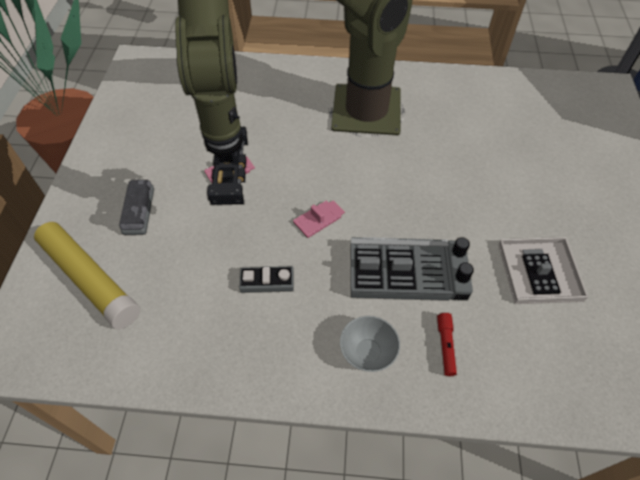

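View pics/w12.png

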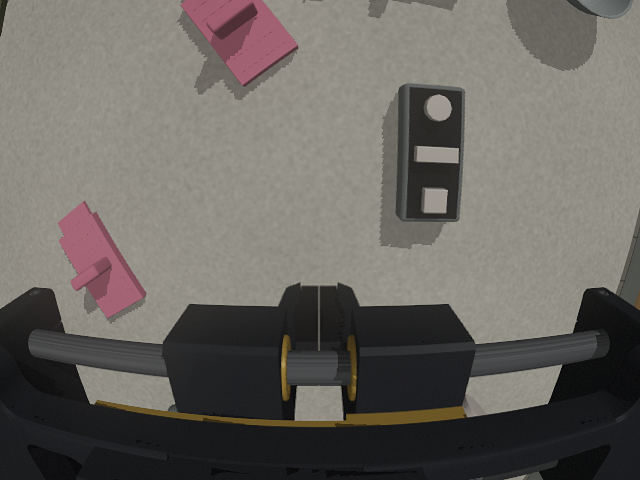

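```bash
python3 -c "
from plant import r
print(r.finish_job())"
```

```text
the job is handed in; nothing more can be done
None
```

The dryer's filters are changed and I handed the job in at about 39 s; `finish_job` gives no verdict.

- **Spent cartridge:** There was only one, in the middle bay. I unhooked it and laid it in the white tray. At the end it lay flat, with its panel top about 16 mm above the ledge, as expected on the tray floor.
- **Fresh cartridges:** There were two, and I hooked one into bay 1 and one into bay 2. After release, the wrist camera put both within 2 mm of their seat points in x and y. Both panels lay level, with tops about 41 mm above the ledge against an expected 42 mm. My last wrist view before handing in did not cover the bays, so that final seat check returned nothing. The last overview picture still showed both in place.
- **Keys:** I pressed the round, square and bar keys in that order, one at a time, to about 8 mm down, with measured forces of 14, 8 and 6 N. I had no direct reading of the keys. All three were back up at the end, with tops at about 37 mm.
- **Other objects:** In the last pictures the key bowl, glasses case, torch and both pink look-alikes were where they started. The arm was in free air, touching nothing.

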